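Light a sample bottle with a spring-return shutter

TASK

The sample bottle has fallen over: stand it upright on the round green spot beside the light box's window and let go of it. Then pull the spring-loaded shutter out by its blue handle until its white pointer is in line with the red mark on the scale rail, and keep holding it there: finish while still holding, since the shutter snaps shut when released. Leave the reagent bottle, the dishes and the slide box where they are.

Things in the scene. Friction and masses are not known exactly. Their poses are not given: they have to be found in the camera images.
- sample_centre (a point): Half-way up the sample bottle, on its axis, 54 mm above its underside. White square body 42 x 42 mm, 80 mm tall, orange stripe and round orange cap (28 mm diameter); 108 mm tall in all; 0.1 to 0.2 kg. z runs from underside to cap: at the start level (lying on a flat side, cap away from the robot, up to 52 degrees either way). Turn about the axis does not matter.
- sample: The same bottle; origin at the centre of its underside, same axes.
- spot (a point): Centre of the green disc (64 mm diameter, flat on the table, level with it at z = 0) where the bottle must stand. It belongs to the light box: 110 mm from the box's window side. The frame's axes are those of the light box.
- lightbox: White fixed lamp housing 140 (x) x 100 (y) x 110 mm high, origin at the centre of its underside. Its -x end faces roughly to the robot; its -y side has the yellow window, with the green spot at (0, -160) mm. A black scale rail (30 mm wide, top 50 mm above the table) sticks out of the -x end, centred on y = -5 mm, from x = -70 to -205 mm.
- shutter (a joint): The shutter, a dark steel plate 5 mm thick sliding along the window side. Its travel in m: 0 shut, grows as it is pulled out along the light box's own -x axis (roughly towards the robot), stops at 0.095. A spring pulls it shut: 2.4 N at 0, plus 0.8 N per 10 mm, so 5 to 8.5 N at the mark; it shuts by itself when released.
- handle (a point): Inside the shutter's upright blue handle, on its axis, 110 mm above the table. The handle is a tab 14 mm thick (light box's x, the pulling direction), 24 mm wide (y), its top 125 mm above the table, 43 mm from the box's end when shut. Pinch it from above across either pair of faces; below 85 mm the steel plate joins its face towards the box. Axes as the light box.
- pointer (a point): Tip of the white pointer (4 mm wide bar) that the shutter carries over the scale rail, 58 mm above the table: rigid with the handle, at the same light-box x as the handle's axis. Axes as the light box.
- mark (a point): Centre of the red mark, a red bar 7 mm wide (along the light box's x) across the top of the scale rail, 54 mm above the table; fixed, its place along the rail differs each time, 35 to 75 mm beyond the pointer of the shut shutter. Axes as the light box.
- reagent: Bystander: amber round reagent bottle, 60 mm diameter, 130 mm high, upright; origin at the centre of its underside.
- dishes: Bystander: stack of three pale translucent plastic dishes, 90 mm diameter, 47 mm high; origin at the centre of its underside.
- slidebox: Bystander: flat blue box for microscope slides, 90 x 100 x 26 mm; origin at the centre of its underside.
There are look-alikes about, which are no part of the job. Of the things like the sample, leave any that is pink or purple; of the rest the smaller one is meant.

How it is judged:
By the outcome, as a careful person would: the job done as asked, in the order asked, and still so for the second after the job is handed in, while the arm keeps its last pose, push and grip.
It also fails if it takes over 64 s, if anything falls off the work surface, if the arm or the gripper's body presses on something with over 40 N, if the wrist force passes 120 N, or if a joint passes its speed limit or range.

ROBOT

A 6-joint arm with a two-finger parallel gripper is mounted at the origin on the work surface. World frame = base frame: x ahead of the robot, y to its left, z up, the work surface at z = 0. Lengths are in m, angles in degrees, forces in N, time in s.
With the tool pointing down it reaches from about 0.3 to 0.75 m from the base axis. Payload 8.5 kg.
Tool frame: the origin (TCP) lies midway between the tips of the shut fingers; the grasp point (between the pads) lies 19 mm behind it; y points along the fingers, z is the direction in which the jaws open and shut, and the axes are right-handed (so a half turn about y gives the same grasp; the last joint's range is limited). The gripper opens to 85 mm and grips with 20 to 120 N. Pads are 22 mm wide; open, the fingers measure 114 mm over their backs; the gripper's body (76 mm by 85 mm) begins 54 mm behind the grasp point. The pads swing forward as they close: fully open they stand 13 mm farther back than shut.
Start: joints at [61.06, 21.807, 74.336, -0, 83.858, -12.336], TCP at [0.157, 0.527, 0.195] pointing down, gripper open.
Joint ranges: [-178.18, 178.18], [-50.72, 133.34], [12.68, 142.11], [-81.47, 261.47], [9.98, 163.14], [-165.26, 165.26]. Speed limits (degrees/s): [136.94, 136.94, 180, 180, 180, 180].

INTERFACE

Orientations are given as a 3x3 rotation matrix whose columns are the frame's x, y, z axes.
In Python, from rig import status, imaging, job gives the robot as it stands. The module is installed in compiled form; this text tells all that it offers.
- The arm moves only by the tool jog_arm, never from a script. Its argument "rows" is a list of rows, each an object of numbers: "hand": the opening, from 0 (shut) to 1 (fully open); "dx", "dy", "dz": the shift along the tool's x, y, z in cm; "ax", "ay", "az": the turn, a rotation vector about the tool's x, y, z in degrees. In form: [{"hand": .., "dx": .., "dy": .., "dz": .., "ax": .., "ay": .., "az": ..}, ...]. A call has exactly 5 rows; each row shifts and turns the commanded pose from where the row before left it, along the tool's axes as they then stand; what a row does not reach is not made up. A row lasts 1/12 s, in which the tool goes at most 41.7 mm and 7.16 degrees, less where a joint would pass 70% of its speed; a pose out of reach is approached as far as the arm can. A call is refused whole if a number of a shift passes 4.17 or a number of a turn 7.16, either way. A call with a gripper value outside its range is refused whole. The fingers move at their own pace and stop on an object; "newtons" is the grip in N (left out, the last holds). Time passes only in rows, so rows that do not move let the fingers close, or fill a call up. It gives the time, the measured TCP pose, the force and the opening at its end, in the units of the state.
- status.observe(): the state, without advancing time (a new reading comes with each control period).
- imaging.get_image(name): name is "scene" or "top"; returns the picture (420x560x3 uint8, red, green, blue); there is no depth.
- imaging.camera_model(name): a dict with "K" (3x3 intrinsics, pixels), "position" and "rotation" of the camera in the world. Camera axes: x right, y down, z forward; pixel columns grow to the right and rows downward; lengths in m; the calibration is good to about 2 mm. A picture is of the moment at which its call begins. camera_model takes no time and is no camera call.
- job.close_job(): hands the job in, once; it reports no verdict.
The state is a dict: "time_s": time; "q": joint angles; "qvel": joint speeds; "joint_efforts": joint torques, N m; "position": TCP position; "tool_rot": TCP orientation; "ft_force": force on the tool from outside, world axes, zero at the start; "wrist_torque": the same for the moment, N m; "grip_width": finger opening in m.
Only numpy, scipy, OpenCV 4.12 (cv2) and the standard library are available. Lean on these libraries where they do the work, as an engineer would, in place of code of your own. Each camera call takes 0.05 s, during which the arm holds its last target.

## Working session

There is one attempt and no reset: what is moved stays moved. The work goes in short steps, Python scripts to look and compute and a tool call to move; the robot and the scene stay as the last step left them, time stands still between calls to the robot, and variables do not carry over. Pictures are saved under pics/ and viewed, and the job is handed in when it is done.

Besides the shell and the picture viewer there is one more tool, called after "Request:" by a JSON object that holds its "method" and its "body". jog_arm: Moves the arm, as the interface text tells. Its arguments: {"type":"object","properties":{"rows":{"type":"array"},"newtons":{"type":"number"}},"required":["rows"]}

```bash
mkdir -p pics
python3 - <<'E'
from rig import status, imaging
import cv2,numpy as np
np.set_printoptions(precision=4,suppress=True)
s=status.observe()
for k in s: print(k,s[k])
for n in("scene","top"):
    im=imaging.get_image(n); cv2.imwrite(f"pics/{n}0.png",im[:,:,::-1]); np.save(f"pics/{n}0.npy",im)
    m=imaging.camera_model(n); print(n,m)
E
```

```text
time_s 0.0
q [ 61.0589  21.8429  74.382    0.002   83.8599 -12.336 ]
qvel [ 0.0097  0.0385 -0.0796  0.0043 -0.088   0.0979]
joint_efforts [ -0.0012 -44.8456 -23.1273  -0.0003   0.0048  -0.    ]
position [0.157  0.5268 0.194 ]
tool_rot [[ 0.9583 -0.0007  0.2858]
 [-0.2858 -0.0013  0.9583]
 [-0.0003 -1.     -0.0014]]
ft_force [ 0.7125 -0.9328 -0.0965]
wrist_torque [-0.018   0.056  -0.0106]
grip_width 0.08534471610339879
scene {'K': array([[412.3354,   0.    , 279.8939],
       [  0.    , 412.3354, 215.8234],
       [  0.    ,   0.    ,   1.    ]]), 'position': array([1.4784, 0.0552, 0.7354]), 'rotation': array([[-0.0835,  0.557 , -0.8263],
       [ 0.9964,  0.061 , -0.0596],
       [ 0.0172, -0.8283, -0.5601]])}
top {'K': array([[525.2669,   0.    , 283.9355],
       [  0.    , 525.2669, 215.2991],
       [  0.    ,   0.    ,   1.    ]]), 'position': array([ 0.5006, -0.02  ,  1.2384]), 'rotation': array([[-0.0011, -0.9984,  0.0567],
       [-1.    ,  0.001 , -0.0028],
       [ 0.0027, -0.0567, -0.9984]])}
```

View pics/scene0.png

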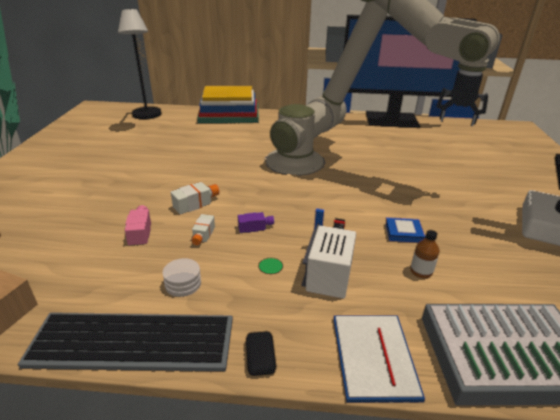

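View pics/top0.png

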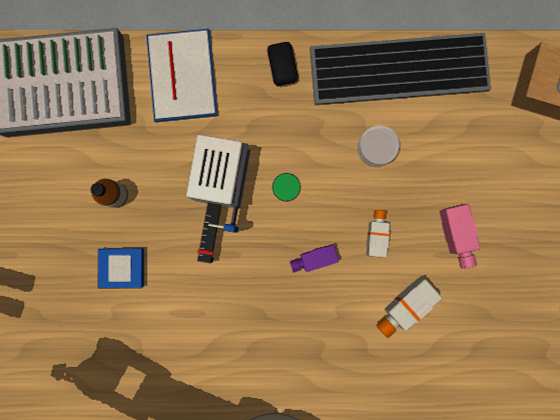

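The top view shows four bottle-like things: a small white/orange one at (379,235), a larger white/orange one at (410,307), a pink one at (460,232) and a purple one at (316,258). Pink and purple are excluded, and the smaller white one is about 20x47 px (roughly 42x108 mm), so (379,235) is the one meant. Next I'll confirm it in a crop and take measurements.

```bash
cat > h.py <<'E'
import numpy as np,cv2
from rig import status, imaging
np.set_printoptions(precision=4,suppress=True)
def cast(n,uv,z):
    m=imaging.camera_model(n); uv=np.atleast_2d(uv).astype(float)
    d=np.c_[uv,np.ones(len(uv))]@np.linalg.inv(m["K"]).T@m["rotation"].T
    p=m["position"]; return p+d*((z-p[2])/d[:,2])[:,None]
def proj(n,X):
    m=imaging.camera_model(n); c=(np.atleast_2d(X)-m["position"])@m["rotation"]@m["K"].T
    return c[:,:2]/c[:,2:]
def blob(im,lo,hi,roi):
    h=cv2.cvtColor(im,cv2.COLOR_RGB2HSV); k=cv2.inRange(h,np.array(lo),np.array(hi))
    x0,y0,x1,y1=roi; q=np.zeros_like(k); q[y0:y1,x0:x1]=k[y0:y1,x0:x1]
    c,_=cv2.findContours(q,cv2.RETR_EXTERNAL,cv2.CHAIN_APPROX_NONE)
    c=max(c,key=cv2.contourArea); n,l,st,ce=cv2.connectedComponentsWithStats(q)
    i=1+np.argmax(st[1:,4]); return ce[i],st[i],cv2.minAreaRect(c),q
def crop(im,roi,f,name):
    x0,y0,x1,y1=roi; cv2.imwrite(name,cv2.resize(im[y0:y1,x0:x1,::-1],None,fx=f,fy=f,interpolation=cv2.INTER_CUBIC))
E
python3 - <<'E'
from h import *
t=np.load("pics/top0.npy");s=np.load("pics/scene0.npy")
crop(t,(350,200,450,350),4,"pics/c1.png"); crop(t,(180,130,300,270),4,"pics/c2.png"); crop(s,(240,190,380,300),5,"pics/c3.png")
for n,im,roi,lo,hi in [("green",t,(260,160,310,210),(40,80,40),(90,255,255)),("white",t,(355,215,400,265),(0,0,120),(179,70,255)),("cap",t,(355,200,400,224),(3,170,100),(15,255,255)),("stripe",t,(355,226,400,245),(0,150,100),(15,255,255)),
 ("blue",t,(215,215,245,240),(100,120,30),(130,255,255)),("red",t,(190,240,222,265),(0,150,60),(8,255,255)),("rbox",t,(180,130,250,215),(0,0,140),(179,50,255))]:
    b=blob(im,lo,hi,roi); print(n,b[:3])
g=blob(t,(40,80,40),(90,255,255),(260,160,310,210))[0]; print("spot",cast("top",g,0))
g=blob(s,(40,80,40),(90,255,255),(250,250,290,280))[0]; print("spot",cast("scene",g,0))
E
```

```text
green (array([286.1147, 186.6206]), array([273, 173,  27,  28, 593], dtype=int32), ((286.0, 186.5), (27.0, 26.0), 90.0))
white (array([378.1955, 245.5238]), array([369, 235,  21,  22, 399], dtype=int32), ((378.27227783203125, 245.77723693847656), (19.602231979370117, 20.99528694152832), 5.710593223571777))
cap (array([379.6633, 213.7551]), array([374, 210,  12,   9,  98], dtype=int32), ((379.5, 214.0), (8.0, 11.0), 90.0))
stripe (array([379.1667, 233.6667]), array([370, 232,  20,   4,  48], dtype=int32), ((379.4801940917969, 233.69802856445312), (19.2042179107666, 2.288585662841797), 5.710592269897461))
blue (array([230.3614, 227.6506]), array([224, 224,  14,   8,  83], dtype=int32), ((230.4729766845703, 227.66217041015625), (13.645115852355957, 6.082762718200684), 9.462322235107422))
red (array([204.6552, 251.8276]), array([197, 249,  16,   6,  58], dtype=int32), ((204.54055786132812, 251.75674438476562), (15.45350456237793, 3.6167776584625244), 9.462322235107422))
rbox (array([213.5826, 169.0919]), array([ 186,  135,   56,   69, 2458], dtype=int32), ((213.42799377441406, 168.89599609375), (45.34745788574219, 63.683223724365234), 10.30484676361084))
spot [[ 0.6389 -0.0287  0.    ]]
spot [[ 0.6348 -0.0288  0.    ]]
```

View pics/c1.png

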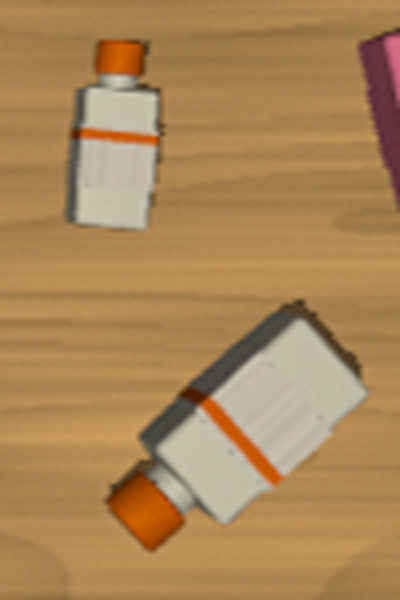

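View pics/c2.png

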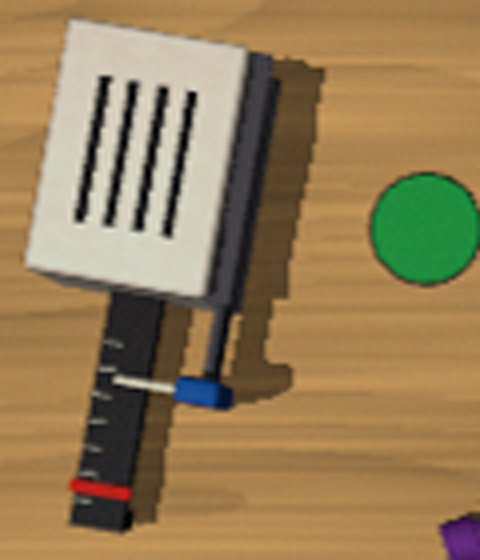

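View pics/c3.png

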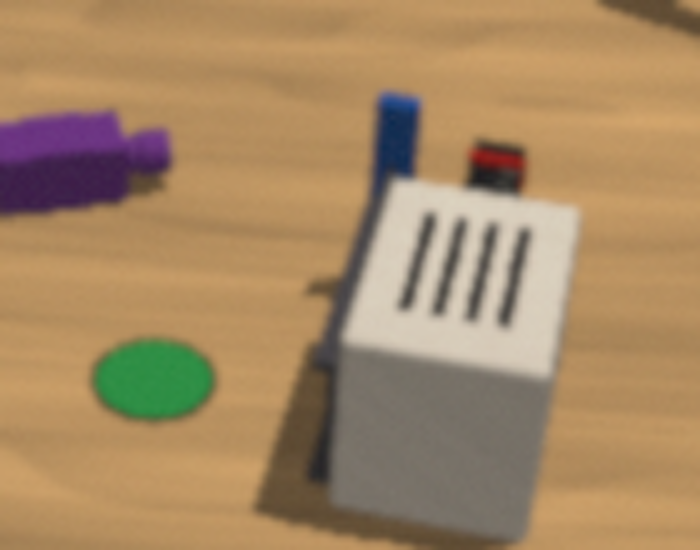

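The crop confirms it: the small white bottle at (379,235) lies with its cap away from the robot, and the larger one points its cap towards the robot. The box, pointer, red mark (205,252), blue handle top (230,228) and green spot (286,187) are all clear. Next, the positions.

Run:
```python
from h import *
t=np.load("pics/top0.npy");s=np.load("pics/scene0.npy")
b=blob(t,(0,0,140),(179,50,255),(180,130,250,215))
c=cv2.boxPoints(b[2]); C=cast("top",c,.11); print("box top",C[:,:2], [np.linalg.norm(C[i]-C[i-1]) for i in range(4)], C.mean(0))
for i in range(2):
    e=C[i+1]-C[i]; print("edge yaw",np.degrees(np.arctan2(e[1],e[0])))
# red bar, rail top
r=blob(t,(0,150,60),(8,255,255),(190,240,222,265))[0]; print("mark top",cast("top",r,.054))
rs=blob(s,(0,150,60),(8,255,255),(328,215,350,228)); print(rs[:2]); print("mark scene",cast("scene",rs[0],.054))
hb=blob(t,(100,120,30),(130,255,255),(215,215,245,240)); print("handle top",cast("top",hb[0],.125))
hs=blob(s,(100,120,30),(130,255,255),(310,205,328,232)); print(hs[:2],"handle top",cast("scene",[hs[0][0],hs[1][1]+1],.125))
h=cv2.cvtColor(t,cv2.COLOR_RGB2HSV)
# pointer: sub-pixel
print("pointer px line", [ (x,[int(v) for v in h[221:232,x,2]]) for x in range(206,226,3)])
# bottle
cap=blob(t,(3,170,100),(15,255,255),(355,200,400,224)); st=blob(t,(0,150,100),(15,255,255),(355,226,400,245)); w=blob(t,(0,0,120),(179,70,255),(355,215,400,265))
print("cap",cast("top",cap[0],.035),"stripe",cast("top",st[0],.042))
k=w[3]; ys,xs=np.nonzero(k); print([(y,xs[ys==y].min(),xs[ys==y].max()) for y in range(220,258,3) if (ys==y).any()])
```

```text
box top [[0.6061 0.189 ]
 [0.7426 0.1656]
 [0.7248 0.0688]
 [0.5885 0.0928]] [np.float64(0.09780298953826823), np.float64(0.13842800831905502), np.float64(0.09847707326389374), np.float64(0.13833229827525106)] [0.6655 0.1291 0.11  ]
edge yaw -9.737037389571059
edge yaw -100.43064903774155
mark top [[0.4857 0.155  0.054 ]]
(array([338.9459, 221.5405]), array([334, 220,  11,   4,  37], dtype=int32))
mark scene [[0.4839 0.1557 0.054 ]]
handle top [[0.5377 0.0904 0.125 ]]
(array([318.8941, 216.5882]), array([316, 210,   7,  15,  85], dtype=int32)) handle top [[0.5432 0.0929 0.125 ]]
pointer px line [(206, [68, 133, 32, 37, 37, 37, 42, 74, 98, 37, 38]), (209, [42, 55, 75, 169, 189, 31, 34, 37, 37, 37, 37]), (212, [37, 39, 37, 112, 210, 138, 30, 37, 37, 38, 37]), (215, [37, 37, 34, 71, 179, 203, 52, 33, 34, 33, 26]), (218, [54, 54, 68, 75, 135, 211, 159, 78, 87, 91, 91]), (221, [89, 89, 89, 87, 114, 192, 201, 98, 81, 88, 87]), (224, [87, 85, 83, 77, 122, 130, 148, 151, 141, 82, 156])]
cap [[ 0.5722 -0.2432  0.035 ]] stripe [[ 0.5264 -0.2403  0.042 ]]
[(220, np.int64(375), np.int64(383)), (223, np.int64(371), np.int64(388)), (226, np.int64(371), np.int64(389)), (229, np.int64(371), np.int64(388)), (232, np.int64(378), np.int64(388)), (235, np.int64(370), np.int64(376)), (238, np.int64(370), np.int64(388)), (241, np.int64(369), np.int64(388)), (244, np.int64(369), np.int64(388)), (247, np.int64(369), np.int64(387)), (250, np.int64(369), np.int64(387)), (253, np.int64(369), np.int64(386)), (256, np.int64(375), np.int64(386))]
```

Run:
```python
from h import *
a=cast("top",[[370.3,221.6],[390,222.8],[387.3,257.3],[367.7,256]],.042); print(a)
print([np.linalg.norm(a[i]-a[i-1]) for i in range(4)], a.mean(0))
e=a[1]-a[2]; print(np.degrees(np.arctan2(e[1],e[0])))
f=(a[0]+a[1])/2; r=(a[2]+a[3])/2; e=f-r; print(f,r,np.degrees(np.arctan2(e[1],e[0])))
print(cast("top",[[378.5,145.5],[316,258],[340,252],[292,265]],.02))
```

```text
[[ 0.5539 -0.2204  0.042 ]
 [ 0.5511 -0.2653  0.042 ]
 [ 0.4727 -0.2582  0.042 ]
 [ 0.4757 -0.2136  0.042 ]]
[np.float64(0.0785224594609828), np.float64(0.0450084538014815), np.float64(0.07877042342009666), np.float64(0.04462623792911219)] [ 0.5134 -0.2394  0.042 ]
-5.189995835198272
[ 0.5525 -0.2428  0.042 ] [ 0.4742 -0.2359  0.042 ] -5.0530797406287
[[ 0.7333 -0.2451  0.02  ]
 [ 0.4708 -0.0975  0.02  ]
 [ 0.4845 -0.1531  0.02  ]
 [ 0.4547 -0.042   0.02  ]]
```

```bash
cat >> h.py <<'E'
from scipy.spatial.transform import Rotation as Ro
def plan(p1,R1,n,p0=None,R0=None,rv=None):
    s=status.observe(); p0=np.array(s["position"]) if p0 is None else np.array(p0); R0=np.array(s["tool_rot"]) if R0 is None else R0
    if rv is None: rv=Ro.from_matrix(R0.T@R1).as_rotvec(degrees=True)
    dp=(np.array(p1)-p0)/n; R=R0.copy(); st=Ro.from_rotvec(rv/n,degrees=True).as_matrix()
    print("per-row turn",np.round(rv/n,2), "row mm",round(np.linalg.norm(dp)*1000,1))
    for k in range(n):
        d=R.T@dp*100; print(k,"dx %.2f dy %.2f dz %.2f"%tuple(d)); R=R@st
def down(zh):  # tool down, jaw axis z at heading zh (deg)
    c,s=np.cos(np.radians(zh)),np.sin(np.radians(zh)); z=np.array([c,s,0]); y=np.array([0,0,-1.]); return np.c_[np.cross(y,z),y,z]
def tilt(R,az): return R@Ro.from_rotvec([0,0,az],degrees=True).as_matrix()
E
python3 - <<'E'
from h import *
plan([.525,-.238,.19],down(-95.1),30,rv=np.array([0.08,168.5,-.08]))
E
```

```text
per-row turn [ 0.    5.62 -0.  ] row mm 28.3
0 dx 1.90 dy 0.02 dz -2.09
1 dx 2.10 dy 0.02 dz -1.90
2 dx 2.28 dy 0.02 dz -1.68
3 dx 2.43 dy 0.02 dz -1.45
4 dx 2.56 dy 0.02 dz -1.21
5 dx 2.66 dy 0.02 dz -0.95
6 dx 2.75 dy 0.02 dz -0.68
7 dx 2.80 dy 0.02 dz -0.41
8 dx 2.83 dy 0.02 dz -0.14
9 dx 2.83 dy 0.02 dz 0.14
10 dx 2.80 dy 0.02 dz 0.42
11 dx 2.74 dy 0.02 dz 0.69
12 dx 2.66 dy 0.02 dz 0.95
13 dx 2.56 dy 0.02 dz 1.21
14 dx 2.43 dy 0.02 dz 1.45
15 dx 2.27 dy 0.02 dz 1.68
16 dx 2.10 dy 0.02 dz 1.90
17 dx 1.90 dy 0.02 dz 2.10
18 dx 1.69 dy 0.02 dz 2.27
19 dx 1.46 dy 0.02 dz 2.43
20 dx 1.21 dy 0.02 dz 2.56
21 dx 0.96 dy 0.02 dz 2.66
22 dx 0.69 dy 0.02 dz 2.74
23 dx 0.42 dy 0.02 dz 2.80
24 dx 0.14 dy 0.02 dz 2.83
25 dx -0.13 dy 0.02 dz 2.83
26 dx -0.41 dy 0.02 dz 2.80
27 dx -0.68 dy 0.02 dz 2.75
28 dx -0.95 dy 0.02 dz 2.67
29 dx -1.20 dy 0.02 dz 2.56
```

Request:
{"method": "jog_arm", "body": {"rows": [{"hand": 1,"dx": 1.9,"dy": 0,"dz": -2.1,"ay": 5.6},{"hand": 1,"dx": 2.1,"dy": 0,"dz": -1.9,"ay": 5.6},{"hand": 1,"dx": 2.3,"dy": 0,"dz": -1.7,"ay": 5.6},{"hand": 1,"dx": 2.4,"dy": 0,"dz": -1.45,"ay": 5.6},{"hand": 1,"dx": 2.55,"dy": 0,"dz": -1.2,"ay": 5.6}]}}

```text
invalid input at $.rows[0]: expected keys hand, dx, dy, dz, ax, ay, az
```

Request:
{"method": "jog_arm", "body": {"rows": [{"hand": 1,"dx": 2.65,"dz": -0.95,"ay": 5.6},{"hand": 1,"dx": 2.75,"dz": -0.7,"ay": 5.6},{"hand": 1,"dx": 2.8,"dz": -0.4,"ay": 5.6},{"hand": 1,"dx": 2.8,"dz": -0.15,"ay": 5.6},{"hand": 1,"dx": 2.8,"dz": 0.15,"ay": 5.6}]}}

```text
invalid input at $.rows[0]: expected keys hand, dx, dy, dz, ax, ay, az
```

Request:
{"method": "jog_arm", "body": {"rows": [{"hand": 1,"dx": 2.8,"dz": 0.4,"ay": 5.6},{"hand": 1,"dx": 2.75,"dz": 0.7,"ay": 5.6},{"hand": 1,"dx": 2.65,"dz": 0.95,"ay": 5.6},{"hand": 1,"dx": 2.55,"dz": 1.2,"ay": 5.6},{"hand": 1,"dx": 2.4,"dz": 1.45,"ay": 5.6}]}}

```text
invalid input at $.rows[0]: expected keys hand, dx, dy, dz, ax, ay, az
```

Request:
{"method": "jog_arm", "body": {"rows": [{"hand": 1,"dx": 2.3,"dz": 1.7,"ay": 5.6},{"hand": 1,"dx": 2.1,"dz": 1.9,"ay": 5.6},{"hand": 1,"dx": 1.9,"dz": 2.1,"ay": 5.6},{"hand": 1,"dx": 1.7,"dz": 2.3,"ay": 5.6},{"hand": 1,"dx": 1.45,"dz": 2.4,"ay": 5.6}]}}

```text
invalid input at $.rows[0]: expected keys hand, dx, dy, dz, ax, ay, az
```

Request:
{"method": "jog_arm", "body": {"rows": [{"hand": 1,"dx": 1.2,"dz": 2.55,"ay": 5.6},{"hand": 1,"dx": 0.95,"dz": 2.65,"ay": 5.6},{"hand": 1,"dx": 0.7,"dz": 2.75,"ay": 5.6},{"hand": 1,"dx": 0.4,"dz": 2.8,"ay": 5.6},{"hand": 1,"dx": 0.15,"dz": 2.8,"ay": 5.6}]}}

```text
invalid input at $.rows[0]: expected keys hand, dx, dy, dz, ax, ay, az
```

Run:
```python
from h import *
s=status.observe(); print(s["time_s"],s["q"],s["position"],s["tool_rot"])
b=np.array([np.cos(np.radians(-5.1)),np.sin(np.radians(-5.1)),0])
R=tilt(down(-95.1),-20); a=R[:,1]; print("approach",a)
g=np.array([.4738,-.236,.029])+.055*b; p=g+.022*a; print("TCP",p)
plan(p+[0,0,.10],R,10); print()
plan(p,R,5,p0=p+[0,0,.10],R0=R)
```

```text
0.1 [ 61.0606  21.838   74.3785   0.0015  83.8586 -12.3359] [0.157  0.5268 0.1941] [[ 0.9583 -0.0007  0.2857]
 [-0.2858 -0.0011  0.9583]
 [-0.0003 -1.     -0.0013]]
approach [-0.3407  0.0304 -0.9397]
TCP [ 0.5211 -0.2402  0.0083]
per-row turn [-2.92 16.61 -0.28] row mm 85.3
0 dx 5.68 dy 0.86 dz -6.31
1 dx 7.24 dy 1.17 dz -4.37
2 dx 8.17 dy 1.37 dz -2.06
3 dx 8.40 dy 1.46 dz 0.43
4 dx 7.90 dy 1.41 dz 2.89
5 dx 6.73 dy 1.24 dz 5.09
6 dx 4.98 dy 0.97 dz 6.86
7 dx 2.80 dy 0.60 dz 8.04
8 dx 0.38 dy 0.19 dz 8.52
9 dx -2.07 dy -0.25 dz 8.28

per-row turn [0. 0. 0.] row mm 20.0
0 dx -0.68 dy 1.88 dz 0.00
1 dx -0.68 dy 1.88 dz 0.00
2 dx -0.68 dy 1.88 dz 0.00
3 dx -0.68 dy 1.88 dz 0.00
4 dx -0.68 dy 1.88 dz 0.00
```

All keys must be given in every row, so I'm repeating the calls with the full set.

Request:
{"method": "jog_arm", "body": {"rows": [{"hand": 1,"dx": 1.9,"dy": 0,"dz": -2.1,"ax": 0,"ay": 5.6,"az": 0},{"hand": 1,"dx": 2.1,"dy": 0,"dz": -1.9,"ax": 0,"ay": 5.6,"az": 0},{"hand": 1,"dx": 2.3,"dy": 0,"dz": -1.7,"ax": 0,"ay": 5.6,"az": 0},{"hand": 1,"dx": 2.4,"dy": 0,"dz": -1.45,"ax": 0,"ay": 5.6,"az": 0},{"hand": 1,"dx": 2.55,"dy": 0,"dz": -1.2,"ax": 0,"ay": 5.6,"az": 0}]}}

```text
time_s: 0.52
position: [0.2185, 0.3982, 0.1943]
tool_rot: [[0.709, -0.0, 0.705], [-0.705, -0.001, 0.709], [0.0, -1.0, -0.001]]
ft_force: [1.1, 0.3, -1.3]
grip_width: 0.0857
```

Request:
{"method": "jog_arm", "body": {"rows": [{"hand": 1,"dx": 2.65,"dy": 0,"dz": -0.95,"ax": 0,"ay": 5.6,"az": 0},{"hand": 1,"dx": 2.75,"dy": 0,"dz": -0.7,"ax": 0,"ay": 5.6,"az": 0},{"hand": 1,"dx": 2.8,"dy": 0,"dz": -0.4,"ax": 0,"ay": 5.6,"az": 0},{"hand": 1,"dx": 2.8,"dy": 0,"dz": -0.15,"ax": 0,"ay": 5.6,"az": 0},{"hand": 1,"dx": 2.8,"dy": 0,"dz": 0.15,"ax": 0,"ay": 5.6,"az": 0}]}}

```text
time_s: 0.93
position: [0.2797, 0.2713, 0.1945]
tool_rot: [[0.295, -0.0, 0.956], [-0.956, -0.0, 0.295], [0.0, -1.0, -0.0]]
ft_force: [0.9, -0.0, 0.1]
grip_width: 0.0854
```

Request:
{"method": "jog_arm", "body": {"rows": [{"hand": 1,"dx": 2.8,"dy": 0,"dz": 0.4,"ax": 0,"ay": 5.6,"az": 0},{"hand": 1,"dx": 2.75,"dy": 0,"dz": 0.7,"ax": 0,"ay": 5.6,"az": 0},{"hand": 1,"dx": 2.65,"dy": 0,"dz": 0.95,"ax": 0,"ay": 5.6,"az": 0},{"hand": 1,"dx": 2.55,"dy": 0,"dz": 1.2,"ax": 0,"ay": 5.6,"az": 0},{"hand": 1,"dx": 2.4,"dy": 0,"dz": 1.45,"ax": 0,"ay": 5.6,"az": 0}]}}

```text
time_s: 1.35
position: [0.3413, 0.1444, 0.1945]
tool_rot: [[-0.189, -0.0, 0.982], [-0.982, -0.0, -0.189], [0.0, -1.0, -0.0]]
ft_force: [0.1, 1.0, -0.2]
grip_width: 0.0854
```

Request:
{"method": "jog_arm", "body": {"rows": [{"hand": 1,"dx": 2.3,"dy": 0,"dz": 1.7,"ax": 0,"ay": 5.6,"az": 0},{"hand": 1,"dx": 2.1,"dy": 0,"dz": 1.9,"ax": 0,"ay": 5.6,"az": 0},{"hand": 1,"dx": 1.9,"dy": 0,"dz": 2.1,"ax": 0,"ay": 5.6,"az": 0},{"hand": 1,"dx": 1.7,"dy": 0,"dz": 2.3,"ax": 0,"ay": 5.6,"az": 0},{"hand": 1,"dx": 1.45,"dy": 0,"dz": 2.4,"ax": 0,"ay": 5.6,"az": 0}]}}

```text
time_s: 1.77
position: [0.4036, 0.0168, 0.1945]
tool_rot: [[-0.628, -0.0, 0.778], [-0.778, 0.0, -0.628], [0.0, -1.0, -0.0]]
ft_force: [0.1, 0.4, 0.3]
grip_width: 0.0854
```

Request:
{"method": "jog_arm", "body": {"rows": [{"hand": 1,"dx": 1.2,"dy": 0,"dz": 2.55,"ax": 0,"ay": 5.6,"az": 0},{"hand": 1,"dx": 0.95,"dy": 0,"dz": 2.65,"ax": 0,"ay": 5.6,"az": 0},{"hand": 1,"dx": 0.7,"dy": 0,"dz": 2.75,"ax": 0,"ay": 5.6,"az": 0},{"hand": 1,"dx": 0.4,"dy": 0,"dz": 2.8,"ax": 0,"ay": 5.6,"az": 0},{"hand": 1,"dx": 0.15,"dy": 0,"dz": 2.8,"ax": 0,"ay": 5.6,"az": 0}]}}

```text
time_s: 2.18
position: [0.4656, -0.1098, 0.1943]
tool_rot: [[-0.92, -0.001, 0.392], [-0.392, 0.0, -0.92], [0.0, -1.0, -0.001]]
ft_force: [-0.2, 0.5, -0.0]
grip_width: 0.0856
```

Run:
```python
from h import *
s=status.observe(); print(s["time_s"],s["q"],s["position"],s["tool_rot"])
b=np.array([np.cos(np.radians(-5.1)),np.sin(np.radians(-5.1)),0])
R=tilt(down(-95.1),-20); a=R[:,1]; print("approach",a)
g=np.array([.4738,-.236,.029])+.055*b; p=g+.022*a; print("TCP",p)
plan(p+[0,0,.10],R,10); print()
```

```text
2.1833 [-27.4849  14.6492  85.1544   0.0011  80.2381  39.4133] [ 0.4656 -0.1098  0.1943] [[-0.9198 -0.0006  0.3924]
 [-0.3924  0.0004 -0.9198]
 [ 0.0004 -1.     -0.0006]]
approach [-0.3407  0.0304 -0.9397]
TCP [ 0.5211 -0.2402  0.0083]
per-row turn [-0.49  2.79 -1.96] row mm 16.6
0 dx 0.00 dy 0.86 dz 1.42
1 dx -0.10 dy 0.85 dz 1.42
2 dx -0.19 dy 0.83 dz 1.42
3 dx -0.29 dy 0.81 dz 1.42
4 dx -0.39 dy 0.78 dz 1.41
5 dx -0.48 dy 0.76 dz 1.39
6 dx -0.58 dy 0.73 dz 1.37
7 dx -0.67 dy 0.69 dz 1.35
8 dx -0.75 dy 0.66 dz 1.32
9 dx -0.84 dy 0.62 dz 1.29
```

Request:
{"method": "jog_arm", "body": {"rows": [{"hand": 1,"dx": 0,"dy": 0.85,"dz": 1.42,"ax": -0.5,"ay": 2.8,"az": -1.95},{"hand": 1,"dx": -0.1,"dy": 0.85,"dz": 1.42,"ax": -0.5,"ay": 2.8,"az": -1.95},{"hand": 1,"dx": -0.2,"dy": 0.83,"dz": 1.42,"ax": -0.5,"ay": 2.8,"az": -1.95},{"hand": 1,"dx": -0.3,"dy": 0.8,"dz": 1.42,"ax": -0.5,"ay": 2.8,"az": -1.95},{"hand": 1,"dx": -0.4,"dy": 0.8,"dz": 1.4,"ax": -0.5,"ay": 2.8,"az": -1.95}]}}

```text
time_s: 2.6
position: [0.4938, -0.1739, 0.1509]
tool_rot: [[-0.972, -0.176, 0.158], [-0.16, -0.006, -0.987], [0.175, -0.984, -0.023]]
ft_force: [0.1, -0.1, -0.5]
grip_width: 0.0857
```

Request:
{"method": "jog_arm", "body": {"rows": [{"hand": 1,"dx": -0.5,"dy": 0.75,"dz": 1.4,"ax": -0.5,"ay": 2.8,"az": -1.95},{"hand": 1,"dx": -0.6,"dy": 0.73,"dz": 1.37,"ax": -0.5,"ay": 2.8,"az": -1.95},{"hand": 1,"dx": -0.65,"dy": 0.7,"dz": 1.35,"ax": -0.5,"ay": 2.8,"az": -1.95},{"hand": 1,"dx": -0.75,"dy": 0.65,"dz": 1.32,"ax": -0.5,"ay": 2.8,"az": -1.95},{"hand": 1,"dx": -0.85,"dy": 0.6,"dz": 1.3,"ax": -0.5,"ay": 2.8,"az": -1.95}]}}

```text
time_s: 3.02
position: [0.5222, -0.239, 0.1079]
tool_rot: [[-0.936, -0.342, -0.088], [0.082, 0.031, -0.996], [0.343, -0.939, -0.001]]
ft_force: [0.2, 1.3, 0.6]
grip_width: 0.0856
```

Run:
```python
from h import *
s=status.observe(); print(s["time_s"],s["q"],s["position"],s["tool_rot"])
b=np.array([np.cos(np.radians(-5.1)),np.sin(np.radians(-5.1)),0])
R=tilt(down(-95.1),-20); a=R[:,1]
g=np.array([.4738,-.236,.029])+.055*b; p=g+.022*a; print("TCP",p)
plan(p,R,10)
```

```text
3.0167 [-31.823   38.4984  62.1749  -8.9048  97.3292  63.4646] [ 0.5222 -0.239   0.1079] [[-0.9357 -0.3417 -0.0878]
 [ 0.082   0.0313 -0.9961]
 [ 0.3431 -0.9393 -0.0013]]
TCP [ 0.5211 -0.2402  0.0083]
per-row turn [0.   0.01 0.01] row mm 10.0
0 dx -0.33 dy 0.94 dz 0.01
1 dx -0.33 dy 0.94 dz 0.01
2 dx -0.33 dy 0.94 dz 0.01
3 dx -0.33 dy 0.94 dz 0.01
4 dx -0.33 dy 0.94 dz 0.01
5 dx -0.33 dy 0.94 dz 0.01
6 dx -0.33 dy 0.94 dz 0.01
7 dx -0.33 dy 0.94 dz 0.01
8 dx -0.33 dy 0.94 dz 0.01
9 dx -0.33 dy 0.94 dz 0.01
```

Request:
{"method": "jog_arm", "body": {"rows": [{"hand": 1,"dx": -0.33,"dy": 0.94,"dz": 0,"ax": 0,"ay": 0,"az": 0},{"hand": 1,"dx": -0.33,"dy": 0.94,"dz": 0,"ax": 0,"ay": 0,"az": 0},{"hand": 1,"dx": -0.33,"dy": 0.94,"dz": 0,"ax": 0,"ay": 0,"az": 0},{"hand": 1,"dx": -0.33,"dy": 0.94,"dz": 0,"ax": 0,"ay": 0,"az": 0},{"hand": 1,"dx": -0.33,"dy": 0.94,"dz": 0,"ax": 0,"ay": 0,"az": 0}]}}

```text
time_s: 3.43
position: [0.5214, -0.2378, 0.0584]
tool_rot: [[-0.937, -0.339, -0.085], [0.079, 0.03, -0.996], [0.341, -0.94, -0.002]]
ft_force: [0.2, -0.6, -0.4]
grip_width: 0.0855
```

Request:
{"method": "jog_arm", "body": {"rows": [{"hand": 1,"dx": -0.33,"dy": 0.94,"dz": 0,"ax": 0,"ay": 0,"az": 0},{"hand": 1,"dx": -0.33,"dy": 0.94,"dz": 0,"ax": 0,"ay": 0,"az": 0},{"hand": 1,"dx": -0.33,"dy": 0.94,"dz": 0,"ax": 0,"ay": 0,"az": 0},{"hand": 1,"dx": -0.33,"dy": 0.94,"dz": 0,"ax": 0,"ay": 0,"az": 0},{"hand": 1,"dx": -0.33,"dy": 0.94,"dz": 0,"ax": 0,"ay": 0,"az": 0}]}}

```text
time_s: 3.85
position: [0.5211, -0.2383, 0.0082]
tool_rot: [[-0.937, -0.339, -0.085], [0.08, 0.03, -0.996], [0.341, -0.94, -0.001]]
ft_force: [-0.2, -0.0, 0.1]
grip_width: 0.0851
```

Request:
{"method": "jog_arm", "body": {"rows": [{"hand": 0.3,"dx": 0,"dy": 0,"dz": 0,"ax": 0,"ay": 0,"az": 0},{"hand": 0.3,"dx": 0,"dy": 0,"dz": 0,"ax": 0,"ay": 0,"az": 0},{"hand": 0.3,"dx": 0,"dy": 0,"dz": 0,"ax": 0,"ay": 0,"az": 0},{"hand": 0.3,"dx": 0,"dy": 0,"dz": 0,"ax": 0,"ay": 0,"az": 0},{"hand": 0.3,"dx": 0,"dy": 0,"dz": 0,"ax": 0,"ay": 0,"az": 0}], "newtons": 40}}

```text
time_s: 4.27
position: [0.5214, -0.2386, 0.0098]
tool_rot: [[-0.937, -0.339, -0.085], [0.08, 0.03, -0.996], [0.34, -0.94, -0.001]]
ft_force: [0.3, -0.3, 6.6]
grip_width: 0.0268
```

Request:
{"method": "jog_arm", "body": {"rows": [{"hand": 0,"dx": 0,"dy": 0,"dz": 0,"ax": 0,"ay": 0,"az": 0},{"hand": 0,"dx": 0,"dy": 0,"dz": 0,"ax": 0,"ay": 0,"az": 0},{"hand": 0,"dx": 0,"dy": 0,"dz": 0,"ax": 0,"ay": 0,"az": 0},{"hand": 0,"dx": 0,"dy": 0,"dz": 0,"ax": 0,"ay": 0,"az": 0},{"hand": 0,"dx": 0,"dy": 0,"dz": 0,"ax": 0,"ay": 0,"az": 0}], "newtons": 40}}

```text
time_s: 4.68
position: [0.5216, -0.2386, 0.01]
tool_rot: [[-0.937, -0.338, -0.086], [0.08, 0.029, -0.996], [0.339, -0.941, -0.0]]
ft_force: [1.0, -1.0, 5.5]
grip_width: -0.0
```

Run:
```python
from h import *
s=status.observe(); print(s["time_s"],s["q"],s["position"],s["grip_width"])
crop(imaging.get_image("top"),(330,180,470,300),4,"pics/g1.png")
plan(np.array(s["position"])+[.0,0.0,.15],down(-95.1),10)
```

```text
4.6833 [-31.8323  44.0468  68.4587  -8.8486  85.3989  65.1715] [ 0.5216 -0.2386  0.01  ] -6.083901649083306e-06
per-row turn [-0.    0.02  1.99] row mm 15.0
0 dx 0.51 dy -1.41 dz -0.00
1 dx 0.46 dy -1.43 dz -0.00
2 dx 0.41 dy -1.44 dz -0.00
3 dx 0.36 dy -1.46 dz -0.00
4 dx 0.31 dy -1.47 dz -0.00
5 dx 0.26 dy -1.48 dz -0.00
6 dx 0.21 dy -1.49 dz -0.00
7 dx 0.16 dy -1.49 dz -0.00
8 dx 0.10 dy -1.50 dz -0.00
9 dx 0.05 dy -1.50 dz -0.00
```

View pics/g1.png

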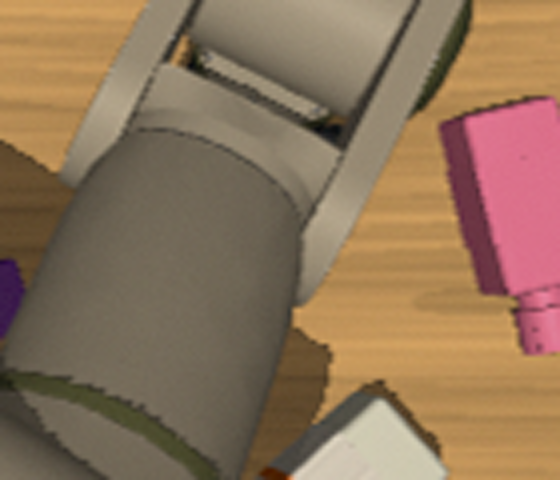

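The fingers shut to 0, so the grasp missed or the bottle slipped out. The top view only shows the arm above the spot, so I'll look from the scene camera.

Run:
```python
from h import *
im=imaging.get_image("scene"); crop(im,(110,120,300,300),4,"pics/g2.png")
```

```text
(no output)
```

View pics/g2.png

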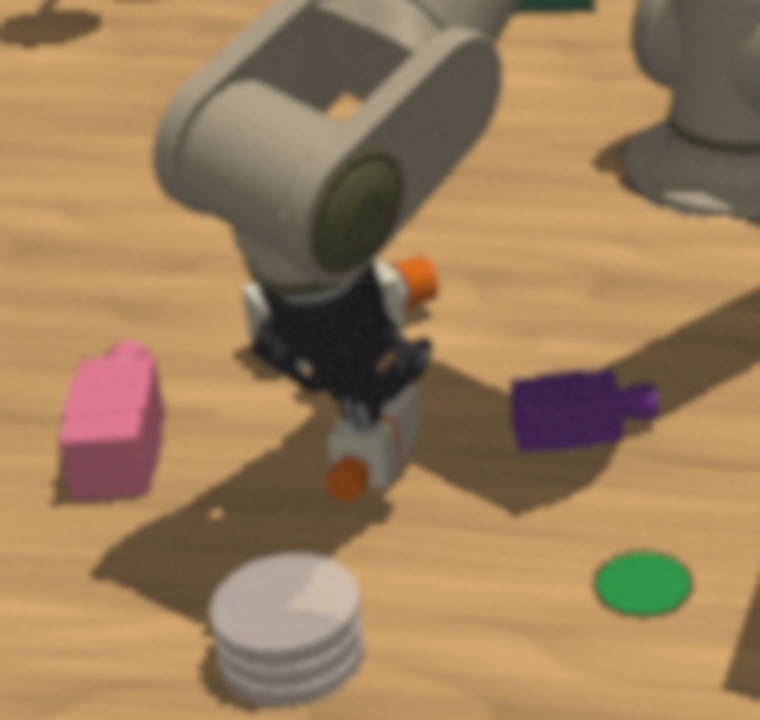

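Run:
```python
from h import *
s=status.observe(); p=np.array(s["position"]);R=np.array(s["tool_rot"])
o=np.array([110,120])
f=lambda n,X:(proj(n,X)-o)*4
print("tcp",f("scene",p),"5cm back",f("scene",p-.05*R[:,1]))
b=np.array([np.cos(np.radians(-5.1)),np.sin(np.radians(-5.1)),0]); l=np.array([-b[1],b[0],0]); u=np.array([.4738,-.236,0.])
print("corners pred", f("scene",np.array([u+d*b+w*.021*l+[0,0,z] for d in(0,.08) for w in(-1,1) for z in(0,.042)])))
print("cap",f("scene",u+.108*b+[0,0,.021]))
im=np.load("pics/scene0.npy"); crop(im,(110,120,300,300),4,"pics/g2b.png")
```

```text
tcp [[373.6644 451.1716]] 5cm back [[360.2712 411.8856]]
corners pred [[366.565  421.8391]
 [361.5801 376.2488]
 [419.4757 428.0878]
 [415.4777 382.4103]
 [330.5143 484.5197]
 [324.5286 437.644 ]
 [386.162  491.4051]
 [381.2688 444.4441]]
cap [[342.3369 488.2225]]
```

View pics/g2b.png

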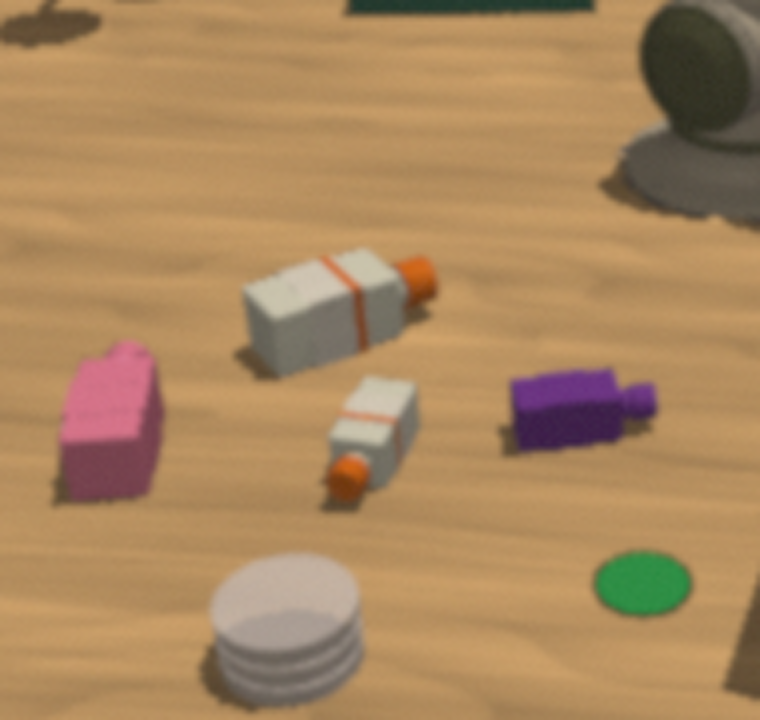

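Run:
```python
from h import *
p=np.array([.157,.5268,.194]); print((proj("scene",[p,p+[0,0,.013],p+[0,0,.019],p+[0,0,.073]])-[420,60])*6)
im=np.load("pics/scene0.npy"); crop(im,(420,60,520,150),6,"pics/g3.png")
im=imaging.get_image("scene"); crop(im,(170,190,230,250),10,"pics/g4.png")
```

```text
[[192.7338 466.5061]
 [198.6732 444.406 ]
 [201.4359 434.1259]
 [226.9309 339.2605]]
```

View pics/g3.png

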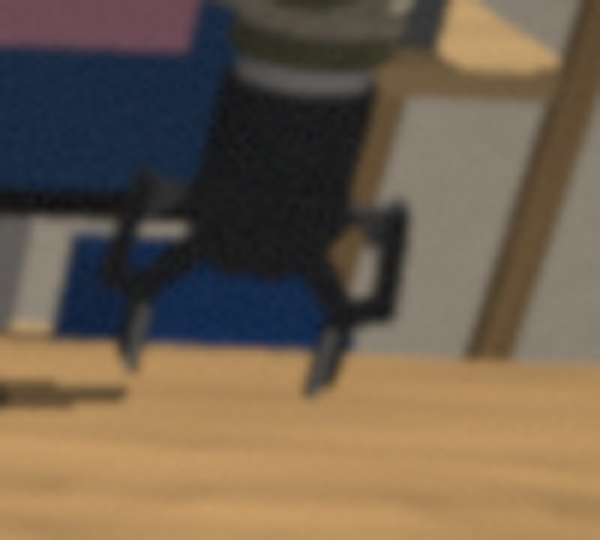

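View pics/g4.png

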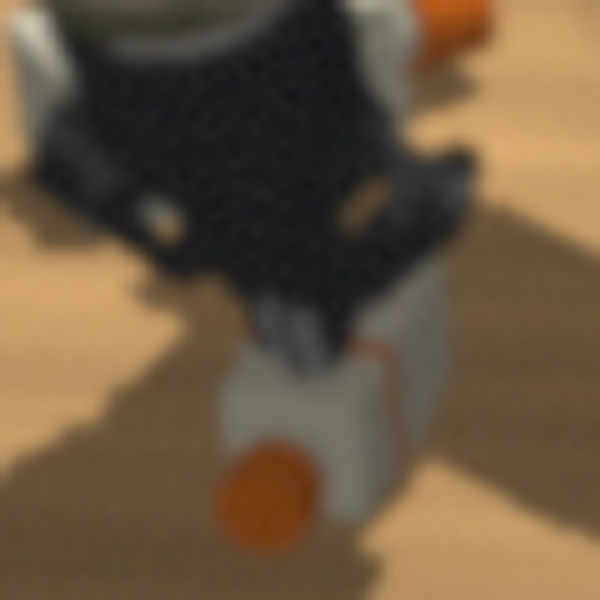

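Run:
```python
from h import *
print(cast("scene",[[200.8,227.3],[199,226.5]],.042), cast("scene",[[200.8,227.3]],.046))
p=np.array([.5216,-.2386,.01]);a=np.array([-.338,.029,-.941])
for o in(0,.03,.035,.04): print(o,p-o*a,(proj("scene",[p-o*a,p+[0,0,o]])-[170,190])*10)
```

```text
[[ 0.5386 -0.2393  0.042 ]
 [ 0.5353 -0.2454  0.042 ]] [[ 0.544  -0.2376  0.046 ]]
0 [ 0.5216 -0.2386  0.01  ] [[334.115  427.9867]
 [334.115  427.9867]]
0.03 [ 0.5317 -0.2395  0.0382] [[314.3455 369.8117]
 [325.1569 344.8171]]
0.035 [ 0.5334 -0.2396  0.0429] [[310.9724 359.8857]
 [323.6394 330.7281]]
0.04 [ 0.5351 -0.2398  0.0476] [[307.5763 349.8922]
 [322.1147 316.5729]]
```

The picture shows the gripper about 35 mm farther back along the tool axis than the reported TCP. The start picture, this picture and the contact on the bottle's 42 mm top all give 34–38 mm, so the shut fingers only landed on top of the bottle, which has not moved. From here I'll correct by about 36 mm along tool y. First I back off, open and take a fresh measurement.

Request:
{"method": "jog_arm", "body": {"rows": [{"hand": 0,"dx": 0.3,"dy": -0.95,"dz": 0,"ax": 0,"ay": 0,"az": 0},{"hand": 0.3,"dx": 0.5,"dy": -1.4,"dz": 0,"ax": 0,"ay": 0,"az": 0},{"hand": 1,"dx": 0.5,"dy": -1.4,"dz": 0,"ax": 0,"ay": 0,"az": 0},{"hand": 1,"dx": 0.5,"dy": -1.4,"dz": 0,"ax": 0,"ay": 0,"az": 0},{"hand": 1,"dx": 0,"dy": 0,"dz": 0,"ax": 0,"ay": 0,"az": 0}]}}

```text
time_s: 5.25
position: [0.5229, -0.2391, 0.0667]
tool_rot: [[-0.938, -0.335, -0.085], [0.081, 0.028, -0.996], [0.337, -0.942, 0.001]]
ft_force: [1.3, -0.2, 0.6]
grip_width: 0.0485
```

Request:
{"method": "jog_arm", "body": {"rows": [{"hand": 1,"dx": 0,"dy": 0,"dz": 0,"ax": 0,"ay": 0,"az": 0},{"hand": 1,"dx": 0,"dy": 0,"dz": 0,"ax": 0,"ay": 0,"az": 0},{"hand": 1,"dx": 0,"dy": 0,"dz": 0,"ax": 0,"ay": 0,"az": 0},{"hand": 1,"dx": 0,"dy": 0,"dz": 0,"ax": 0,"ay": 0,"az": 0},{"hand": 1,"dx": 0,"dy": 0,"dz": 0,"ax": 0,"ay": 0,"az": 0}]}}

```text
time_s: 5.67
position: [0.5215, -0.2383, 0.0631]
tool_rot: [[-0.936, -0.34, -0.086], [0.08, 0.031, -0.996], [0.342, -0.94, -0.002]]
ft_force: [-0.1, -0.3, -0.4]
grip_width: 0.0849
```

Run:
```python
from h import *
s=status.observe(); p0=np.array(s["position"]);R=np.array(s["tool_rot"]); print(s["time_s"],p0,s["grip_width"],s["ft_force"])
im=imaging.get_image("scene"); crop(im,(150,170,270,270),6,"pics/g5.png")
print((proj("scene",[p0-.036*R[:,1]-.013*R[:,1]+w*.0427*R[:,2] for w in(-1,1)])-[150,170])*6)
b=np.array([np.cos(np.radians(-5.1)),np.sin(np.radians(-5.1)),0])
R=tilt(down(-95.1),-20); a=R[:,1]
g=np.array([.4738,-.236,.029])+.055*b; p=g+.058*a; print("TCP",p)
plan(p,R,10)
```

```text
5.6667 [ 0.5215 -0.2383  0.0631] 0.08490662472269639 [-0.1468 -0.2895 -0.3716]
[[379.7915 235.0371]
 [202.7423 215.8218]]
TCP [ 0.5088 -0.2391 -0.0255]
per-row turn [ 0.    0.02 -0.  ] row mm 9.0
0 dx -0.18 dy 0.88 dz 0.02
1 dx -0.18 dy 0.88 dz 0.02
2 dx -0.18 dy 0.88 dz 0.02
3 dx -0.18 dy 0.88 dz 0.02
4 dx -0.18 dy 0.88 dz 0.02
5 dx -0.18 dy 0.88 dz 0.02
6 dx -0.18 dy 0.88 dz 0.02
7 dx -0.18 dy 0.88 dz 0.02
8 dx -0.18 dy 0.88 dz 0.02
9 dx -0.18 dy 0.88 dz 0.02
```

View pics/g5.png

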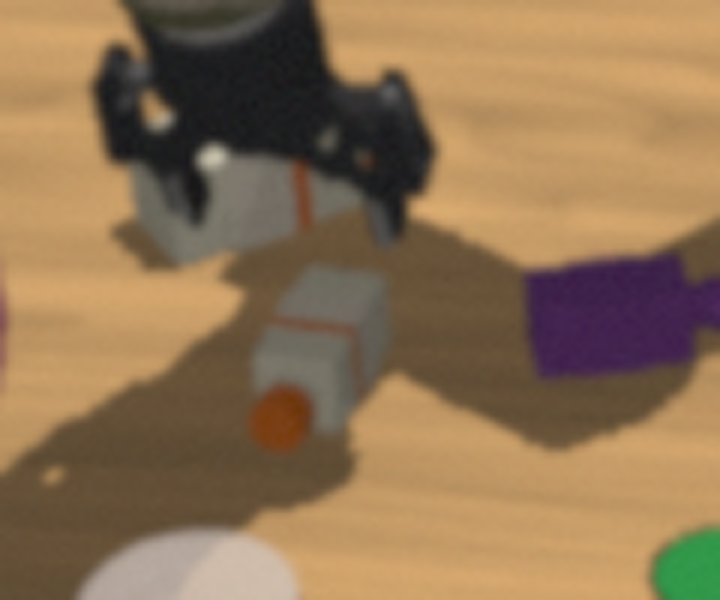

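The predicted open fingertips with the 36 mm shift, at (380,235) and (203,216), match the crop at (390,238) and (198,222). The bottle hasn't moved, so I'm descending with the corrected depth.

Request:
{"method": "jog_arm", "body": {"rows": [{"hand": 1,"dx": -0.18,"dy": 0.88,"dz": 0.02,"ax": 0,"ay": 0,"az": 0},{"hand": 1,"dx": -0.18,"dy": 0.88,"dz": 0.02,"ax": 0,"ay": 0,"az": 0},{"hand": 1,"dx": -0.18,"dy": 0.88,"dz": 0.02,"ax": 0,"ay": 0,"az": 0},{"hand": 1,"dx": -0.18,"dy": 0.88,"dz": 0.02,"ax": 0,"ay": 0,"az": 0},{"hand": 1,"dx": -0.18,"dy": 0.88,"dz": 0.02,"ax": 0,"ay": 0,"az": 0}]}}

```text
time_s: 6.13
position: [0.5147, -0.2387, 0.0179]
tool_rot: [[-0.936, -0.34, -0.086], [0.08, 0.031, -0.996], [0.342, -0.94, -0.002]]
ft_force: [-0.1, -0.1, 0.4]
grip_width: 0.0854
```

Request:
{"method": "jog_arm", "body": {"rows": [{"hand": 1,"dx": -0.18,"dy": 0.88,"dz": 0.02,"ax": 0,"ay": 0,"az": 0},{"hand": 1,"dx": -0.18,"dy": 0.88,"dz": 0.02,"ax": 0,"ay": 0,"az": 0},{"hand": 1,"dx": -0.18,"dy": 0.88,"dz": 0.02,"ax": 0,"ay": 0,"az": 0},{"hand": 1,"dx": -0.18,"dy": 0.88,"dz": 0.02,"ax": 0,"ay": 0,"az": 0},{"hand": 1,"dx": -0.18,"dy": 0.88,"dz": 0.02,"ax": 0,"ay": 0,"az": 0}]}}

```text
time_s: 6.55
position: [0.5084, -0.2392, -0.0261]
tool_rot: [[-0.937, -0.339, -0.086], [0.08, 0.03, -0.996], [0.341, -0.94, -0.001]]
ft_force: [0.9, 0.7, -0.5]
grip_width: 0.0852
```

Request:
{"method": "jog_arm", "body": {"rows": [{"hand": 0.3,"dx": 0,"dy": 0,"dz": 0,"ax": 0,"ay": 0,"az": 0},{"hand": 0.3,"dx": 0,"dy": 0,"dz": 0,"ax": 0,"ay": 0,"az": 0},{"hand": 0.3,"dx": 0,"dy": 0,"dz": 0,"ax": 0,"ay": 0,"az": 0},{"hand": 0.3,"dx": 0,"dy": 0,"dz": 0,"ax": 0,"ay": 0,"az": 0},{"hand": 0.3,"dx": 0,"dy": 0,"dz": 0,"ax": 0,"ay": 0,"az": 0}], "newtons": 40}}

```text
time_s: 6.97
position: [0.5091, -0.2394, -0.0246]
tool_rot: [[-0.937, -0.338, -0.085], [0.08, 0.03, -0.996], [0.339, -0.941, -0.001]]
ft_force: [1.7, 0.1, 2.2]
grip_width: 0.0412
```

Run:
```python
from h import *
s=status.observe(); p0=np.array(s["position"]);R=np.array(s["tool_rot"])
P=p0-.058*R[:,1]; print("pad",P)
R1=tilt(down(-95.1),-20); p1=p0+[0,0,.08]; plan(p1,R1,5)
R2=down(-20); P2=P+[.02,.04,.15]; print(); plan(P2+.058*R2[:,1],R2,15,p0=p1,R0=R1)
```

```text
pad [ 0.5287 -0.2411  0.03  ]
per-row turn [-0.01  0.04 -0.03] row mm 16.0
0 dx 0.54 dy -1.51 dz -0.00
1 dx 0.54 dy -1.50 dz -0.00
2 dx 0.54 dy -1.50 dz -0.00
3 dx 0.55 dy -1.50 dz -0.00
4 dx 0.55 dy -1.50 dz -0.00

per-row turn [ 0.87 -4.95  1.14] row mm 5.8
0 dx -0.07 dy -0.50 dz -0.28
1 dx -0.11 dy -0.50 dz -0.26
2 dx -0.14 dy -0.50 dz -0.24
3 dx -0.17 dy -0.50 dz -0.22
4 dx -0.20 dy -0.50 dz -0.20
5 dx -0.22 dy -0.50 dz -0.17
6 dx -0.25 dy -0.50 dz -0.15
7 dx -0.27 dy -0.50 dz -0.12
8 dx -0.29 dy -0.49 dz -0.08
9 dx -0.30 dy -0.49 dz -0.05
10 dx -0.32 dy -0.48 dz -0.02
11 dx -0.32 dy -0.48 dz 0.02
12 dx -0.33 dy -0.47 dz 0.05
13 dx -0.33 dy -0.46 dz 0.09
14 dx -0.33 dy -0.45 dz 0.13
```

Request:
{"method": "jog_arm", "body": {"rows": [{"hand": 0,"dx": 0,"dy": 0,"dz": 0,"ax": 0,"ay": 0,"az": 0},{"hand": 0,"dx": 0.54,"dy": -1.5,"dz": 0,"ax": 0,"ay": 0,"az": 0},{"hand": 0,"dx": 0.54,"dy": -1.5,"dz": 0,"ax": 0,"ay": 0,"az": 0},{"hand": 0,"dx": 0.54,"dy": -1.5,"dz": 0,"ax": 0,"ay": 0,"az": 0},{"hand": 0,"dx": 0.54,"dy": -1.5,"dz": 0,"ax": 0,"ay": 0,"az": 0}], "newtons": 60}}

```text
time_s: 7.38
position: [0.5085, -0.2391, 0.0391]
tool_rot: [[-0.937, -0.34, -0.085], [0.08, 0.031, -0.996], [0.341, -0.94, -0.002]]
ft_force: [-0.2, 0.6, -2.1]
grip_width: 0.041
```

Request:
{"method": "jog_arm", "body": {"rows": [{"hand": 0,"dx": 0.54,"dy": -1.5,"dz": 0,"ax": 0,"ay": 0,"az": 0},{"hand": 0,"dx": -0.07,"dy": -0.5,"dz": -0.28,"ax": 0.9,"ay": -4.95,"az": 1.15},{"hand": 0,"dx": -0.1,"dy": -0.5,"dz": -0.26,"ax": 0.9,"ay": -4.95,"az": 1.15},{"hand": 0,"dx": -0.14,"dy": -0.5,"dz": -0.24,"ax": 0.9,"ay": -4.95,"az": 1.15},{"hand": 0,"dx": -0.17,"dy": -0.5,"dz": -0.22,"ax": 0.9,"ay": -4.95,"az": 1.15}]}}

```text
time_s: 7.8
position: [0.5191, -0.2288, 0.0724]
tool_rot: [[-0.93, -0.257, 0.264], [-0.267, -0.025, -0.963], [0.255, -0.966, -0.046]]
ft_force: [-0.0, -0.2, -0.9]
grip_width: 0.0414
```

Request:
{"method": "jog_arm", "body": {"rows": [{"hand": 0,"dx": -0.2,"dy": -0.5,"dz": -0.2,"ax": 0.9,"ay": -4.95,"az": 1.15},{"hand": 0,"dx": -0.22,"dy": -0.5,"dz": -0.17,"ax": 0.9,"ay": -4.95,"az": 1.15},{"hand": 0,"dx": -0.25,"dy": -0.5,"dz": -0.15,"ax": 0.9,"ay": -4.95,"az": 1.15},{"hand": 0,"dx": -0.27,"dy": -0.5,"dz": -0.12,"ax": 0.9,"ay": -4.95,"az": 1.15},{"hand": 0,"dx": -0.29,"dy": -0.5,"dz": -0.08,"ax": 0.9,"ay": -4.95,"az": 1.15}]}}

```text
time_s: 8.22
position: [0.5322, -0.2158, 0.0946]
tool_rot: [[-0.749, -0.135, 0.648], [-0.649, -0.047, -0.759], [0.133, -0.99, -0.053]]
ft_force: [0.2, -0.0, -1.2]
grip_width: 0.0414
```

Run:
```python
from h import *
s=status.observe(); print(s["time_s"],s["q"],s["position"],s["grip_width"],s["ft_force"])
im=imaging.get_image("scene"); crop(im,(120,90,320,240),4,"pics/g6.png")
```

```text
8.2167 [-30.6226  32.3885  74.0125  -6.395   79.0152  20.195 ] [ 0.5322 -0.2158  0.0946] 0.04143934609311094 [ 0.1809 -0.0075 -1.2398]
```

View pics/g6.png

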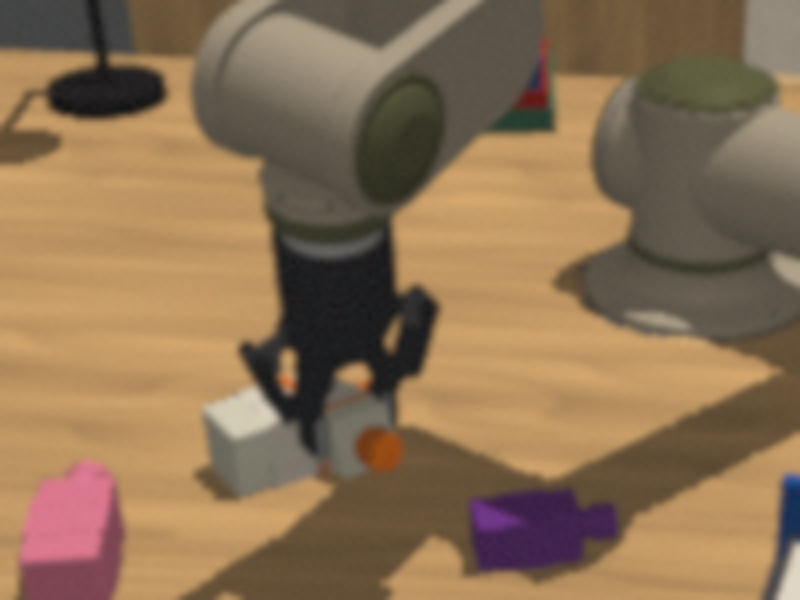

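```bash
cat >> h.py <<'E'
Rg=tilt(down(-95.1),-19.8); pg=np.array([.5091,-.2394,-.0246]); Ut=Rg.T@(np.array([.4738,-.236,.021])-pg)
def tcp_for(U,R): return np.array(U)-R@Ut
E
python3 - <<'E'
from h import *
print("U now", (lambda s:np.array(s["position"])+np.array(s["tool_rot"])@Ut)(status.observe()))
R2=down(-20); p2=tcp_for([.55,-.21,.14],R2); print(p2); plan(p2,R2,10)
R3=tilt(R2,69.8); p3=tcp_for([.62,-.08,.10],R3); print(p3,R3@[0,0,0]); print(); plan(p3,R3,15,p0=p2,R0=R2)
E
```

```text
U now [ 0.5    -0.2459  0.1328]
[ 0.5669 -0.1642  0.1091]
per-row turn [ 0.48 -2.9   0.66] row mm 6.3
0 dx -0.58 dy -0.20 dz -0.17
1 dx -0.59 dy -0.20 dz -0.14
2 dx -0.59 dy -0.19 dz -0.11
3 dx -0.60 dy -0.18 dz -0.08
4 dx -0.61 dy -0.18 dz -0.05
5 dx -0.61 dy -0.17 dz -0.01
6 dx -0.61 dy -0.16 dz 0.02
7 dx -0.61 dy -0.16 dz 0.05
8 dx -0.61 dy -0.15 dz 0.08
9 dx -0.61 dy -0.14 dz 0.12
[ 0.6359 -0.037   0.1351] [0. 0. 0.]

per-row turn [-0.   -0.    4.65] row mm 9.8
0 dx -0.95 dy -0.17 dz 0.14
1 dx -0.97 dy -0.10 dz 0.14
2 dx -0.97 dy -0.02 dz 0.14
3 dx -0.97 dy 0.06 dz 0.14
4 dx -0.96 dy 0.14 dz 0.14
5 dx -0.95 dy 0.22 dz 0.14
6 dx -0.92 dy 0.29 dz 0.14
7 dx -0.90 dy 0.37 dz 0.14
8 dx -0.86 dy 0.44 dz 0.14
9 dx -0.83 dy 0.51 dz 0.14
10 dx -0.78 dy 0.57 dz 0.14
11 dx -0.73 dy 0.63 dz 0.14
12 dx -0.68 dy 0.69 dz 0.14
13 dx -0.62 dy 0.74 dz 0.14
14 dx -0.56 dy 0.79 dz 0.14
```

Request:
{"method": "jog_arm", "body": {"rows": [{"hand": 0,"dx": -0.58,"dy": -0.2,"dz": -0.17,"ax": 0.5,"ay": -2.9,"az": 0.65},{"hand": 0,"dx": -0.58,"dy": -0.2,"dz": -0.14,"ax": 0.5,"ay": -2.9,"az": 0.65},{"hand": 0,"dx": -0.6,"dy": -0.2,"dz": -0.1,"ax": 0.5,"ay": -2.9,"az": 0.65},{"hand": 0,"dx": -0.6,"dy": -0.18,"dz": -0.08,"ax": 0.5,"ay": -2.9,"az": 0.65},{"hand": 0,"dx": -0.6,"dy": -0.18,"dz": -0.05,"ax": 0.5,"ay": -2.9,"az": 0.65}]}}

```text
time_s: 8.68
position: [0.5496, -0.1904, 0.1009]
tool_rot: [[-0.571, -0.067, 0.818], [-0.818, -0.034, -0.574], [0.066, -0.997, -0.035]]
ft_force: [-0.1, 0.4, -0.6]
grip_width: 0.0412
```

Request:
{"method": "jog_arm", "body": {"rows": [{"hand": 0,"dx": -0.6,"dy": -0.17,"dz": 0,"ax": 0.5,"ay": -2.9,"az": 0.65},{"hand": 0,"dx": -0.6,"dy": -0.16,"dz": 0.02,"ax": 0.5,"ay": -2.9,"az": 0.65},{"hand": 0,"dx": -0.6,"dy": -0.16,"dz": 0.05,"ax": 0.5,"ay": -2.9,"az": 0.65},{"hand": 0,"dx": -0.6,"dy": -0.15,"dz": 0.08,"ax": 0.5,"ay": -2.9,"az": 0.65},{"hand": 0,"dx": -0.6,"dy": -0.15,"dz": 0.12,"ax": 0.5,"ay": -2.9,"az": 0.65}]}}

```text
time_s: 9.1
position: [0.5669, -0.1653, 0.1075]
tool_rot: [[-0.35, -0.002, 0.937], [-0.937, -0.004, -0.35], [0.005, -1.0, -0.001]]
ft_force: [-1.1, -0.2, -0.9]
grip_width: 0.0414
```

Request:
{"method": "jog_arm", "body": {"rows": [{"hand": 0,"dx": -0.95,"dy": -0.17,"dz": 0.14,"ax": 0,"ay": 0,"az": 4.65},{"hand": 0,"dx": -0.97,"dy": -0.1,"dz": 0.14,"ax": 0,"ay": 0,"az": 4.65},{"hand": 0,"dx": -0.97,"dy": 0,"dz": 0.14,"ax": 0,"ay": 0,"az": 4.65},{"hand": 0,"dx": -0.97,"dy": 0.06,"dz": 0.14,"ax": 0,"ay": 0,"az": 4.65},{"hand": 0,"dx": -0.96,"dy": 0.14,"dz": 0.14,"ax": 0,"ay": 0,"az": 4.65}]}}

```text
time_s: 9.52
position: [0.5905, -0.123, 0.1163]
tool_rot: [[-0.324, 0.138, 0.936], [-0.861, 0.368, -0.352], [-0.393, -0.919, -0.0]]
ft_force: [0.7, -0.4, -2.5]
grip_width: 0.0414
```

Run:
```python
from h import *
s=status.observe(); print(s["time_s"],s["q"],s["position"],s["grip_width"],s["ft_force"])
R2=down(-20); R3=tilt(R2,69.8); p3=tcp_for([.62,-.08,.10],R3); print(p3); plan(p3,R3,10)
```

```text
9.5167 [-34.1776  31.4152  75.6943  22.8728  79.5262 -19.107 ] [ 0.5905 -0.123   0.1163] 0.04136281310731227 [ 0.662  -0.3703 -2.5283]
[ 0.6359 -0.037   0.1351]
per-row turn [-0.04 -0.04  4.66] row mm 9.9
0 dx -0.96 dy 0.21 dz 0.12
1 dx -0.94 dy 0.28 dz 0.12
2 dx -0.91 dy 0.36 dz 0.12
3 dx -0.88 dy 0.43 dz 0.13
4 dx -0.84 dy 0.50 dz 0.13
5 dx -0.80 dy 0.57 dz 0.13
6 dx -0.75 dy 0.63 dz 0.13
7 dx -0.70 dy 0.69 dz 0.13
8 dx -0.64 dy 0.75 dz 0.13
9 dx -0.58 dy 0.80 dz 0.13
```

The wrist is rolling as planned (q4 up to 23 degrees), so I continue.

Request:
{"method": "jog_arm", "body": {"rows": [{"hand": 0,"dx": -0.95,"dy": 0.2,"dz": 0.12,"ax": 0,"ay": 0,"az": 4.65},{"hand": 0,"dx": -0.94,"dy": 0.28,"dz": 0.12,"ax": 0,"ay": 0,"az": 4.65},{"hand": 0,"dx": -0.9,"dy": 0.36,"dz": 0.12,"ax": 0,"ay": 0,"az": 4.65},{"hand": 0,"dx": -0.88,"dy": 0.43,"dz": 0.13,"ax": 0,"ay": 0,"az": 4.65},{"hand": 0,"dx": -0.84,"dy": 0.5,"dz": 0.13,"ax": 0,"ay": 0,"az": 4.65}]}}

```text
time_s: 9.93
position: [0.613, -0.0806, 0.1253]
tool_rot: [[-0.243, 0.254, 0.936], [-0.645, 0.678, -0.352], [-0.724, -0.69, -0.001]]
ft_force: [-1.0, 0.4, -2.6]
grip_width: 0.0414
```

Request:
{"method": "jog_arm", "body": {"rows": [{"hand": 0,"dx": -0.8,"dy": 0.57,"dz": 0.13,"ax": 0,"ay": 0,"az": 4.65},{"hand": 0,"dx": -0.75,"dy": 0.63,"dz": 0.13,"ax": 0,"ay": 0,"az": 4.65},{"hand": 0,"dx": -0.7,"dy": 0.7,"dz": 0.13,"ax": 0,"ay": 0,"az": 4.65},{"hand": 0,"dx": -0.64,"dy": 0.75,"dz": 0.13,"ax": 0,"ay": 0,"az": 4.65},{"hand": 0,"dx": -0.58,"dy": 0.8,"dz": 0.13,"ax": 0,"ay": 0,"az": 4.65}]}}

```text
time_s: 10.35
position: [0.6361, -0.0377, 0.1343]
tool_rot: [[-0.124, 0.329, 0.936], [-0.325, 0.878, -0.351], [-0.938, -0.348, -0.002]]
ft_force: [-0.3, 0.9, -0.6]
grip_width: 0.0412
```

Run:
```python
from h import *
s=status.observe(); print(s["time_s"],s["q"],s["position"],s["tool_rot"],s["grip_width"],s["ft_force"])
im=imaging.get_image("scene"); crop(im,(160,120,360,270),4,"pics/g7.png")
R3=tilt(down(-20),69.8); p=tcp_for([.638,-.029,.012],R3); print(p); plan(p,R3,10)
U=np.array(s["position"])+np.array(s["tool_rot"])@Ut; print("U",U, (proj("scene",[U,U+[0,0,.108]])-[160,120])*4)
```

```text
10.35 [-39.764   43.6935  80.3728  62.4754  93.5018 -38.3008] [ 0.6361 -0.0377  0.1343] [[-0.1238  0.3287  0.9363]
 [-0.3251  0.878  -0.3512]
 [-0.9375 -0.3479 -0.0018]] 0.04118534244637545 [-0.3227  0.8912 -0.5944]
[0.6539 0.014  0.0471]
per-row turn [-0.04 -0.06 -0.02] row mm 10.1
0 dx 0.62 dy 0.80 dz -0.00
1 dx 0.62 dy 0.80 dz -0.00
2 dx 0.62 dy 0.80 dz -0.00
3 dx 0.62 dy 0.80 dz -0.00
4 dx 0.62 dy 0.80 dz -0.00
5 dx 0.62 dy 0.80 dz -0.00
6 dx 0.61 dy 0.80 dz -0.00
7 dx 0.61 dy 0.80 dz -0.00
8 dx 0.61 dy 0.80 dz -0.00
9 dx 0.61 dy 0.80 dz -0.00
U [ 0.6197 -0.0806  0.0993] [[365.235  445.2177]
 [361.4265 303.3386]]
```

View pics/g7.png

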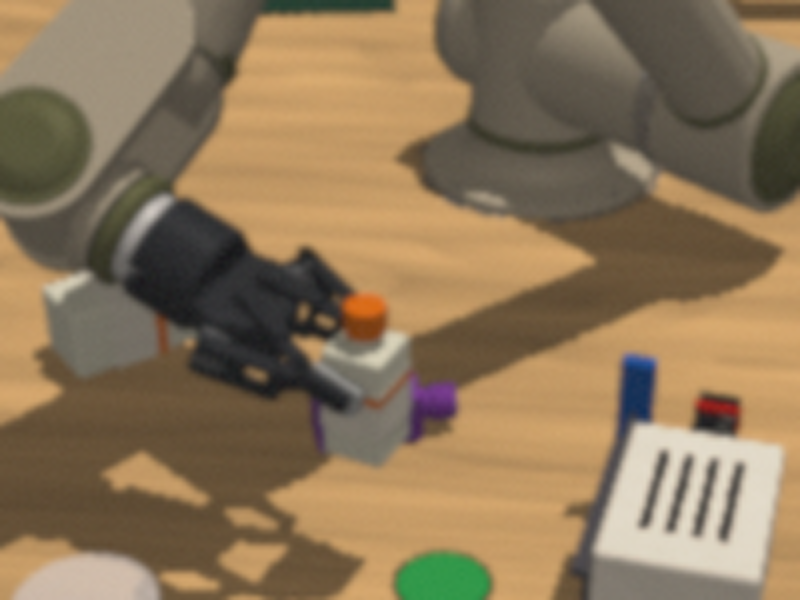

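The bottle is upright in the gripper, with its cap at crop (365,300) against a predicted (361,303). I'm lowering it towards the spot, first to 12 mm above the table.

Request:
{"method": "jog_arm", "body": {"rows": [{"hand": 0,"dx": 0.62,"dy": 0.8,"dz": 0,"ax": 0,"ay": 0,"az": 0},{"hand": 0,"dx": 0.62,"dy": 0.8,"dz": 0,"ax": 0,"ay": 0,"az": 0},{"hand": 0,"dx": 0.62,"dy": 0.8,"dz": 0,"ax": 0,"ay": 0,"az": 0},{"hand": 0,"dx": 0.62,"dy": 0.8,"dz": 0,"ax": 0,"ay": 0,"az": 0},{"hand": 0,"dx": 0.62,"dy": 0.8,"dz": 0,"ax": 0,"ay": 0,"az": 0}]}}

```text
time_s: 10.82
position: [0.6454, -0.0119, 0.0907]
tool_rot: [[-0.122, 0.328, 0.937], [-0.33, 0.877, -0.35], [-0.936, -0.352, 0.001]]
ft_force: [0.2, -0.8, -0.4]
grip_width: 0.0411
```

Request:
{"method": "jog_arm", "body": {"rows": [{"hand": 0,"dx": 0.62,"dy": 0.8,"dz": 0,"ax": 0,"ay": 0,"az": 0},{"hand": 0,"dx": 0.62,"dy": 0.8,"dz": 0,"ax": 0,"ay": 0,"az": 0},{"hand": 0,"dx": 0.62,"dy": 0.8,"dz": 0,"ax": 0,"ay": 0,"az": 0},{"hand": 0,"dx": 0.62,"dy": 0.8,"dz": 0,"ax": 0,"ay": 0,"az": 0},{"hand": 0,"dx": 0.62,"dy": 0.8,"dz": 0,"ax": 0,"ay": 0,"az": 0}]}}

```text
time_s: 11.23
position: [0.6548, 0.0128, 0.0474]
tool_rot: [[-0.123, 0.328, 0.937], [-0.329, 0.877, -0.35], [-0.936, -0.351, 0.0]]
ft_force: [-0.2, 0.0, -1.2]
grip_width: 0.0413
```

Run:
```python
from h import *
s=status.observe(); print(s["time_s"],s["q"],s["position"],s["grip_width"],s["ft_force"])
im=imaging.get_image("scene"); crop(im,(180,140,360,300),4,"pics/g8.png")
t=imaging.get_image("top"); crop(t,(230,130,370,270),4,"pics/g8t.png")
U=np.array(s["position"])+np.array(s["tool_rot"])@Ut; print("U",U, (proj("scene",[U,U+[0,0,.108]])-[180,140])*4,(proj("top",[U+[0,0,.108]])-[230,130])*4)
R3=tilt(down(-20),69.8); p=tcp_for([.638,-.029,-.003],R3); plan(p,R3,5)
```

```text
11.2333 [-34.8238  50.9785  82.9692  65.4999  85.5933 -45.6165] [0.6548 0.0128 0.0474] 0.041328639968230885 [-0.1847  0.0209 -1.1947]
U [ 0.6384 -0.0303  0.0125] [[358.6376 491.0605]
 [359.1935 360.5629]] [[228.8528 202.3475]]
per-row turn [-0.07 -0.05  0.06] row mm 2.9
0 dx 0.27 dy 0.11 dz -0.01
1 dx 0.27 dy 0.11 dz -0.01
2 dx 0.27 dy 0.11 dz -0.01
3 dx 0.27 dy 0.11 dz -0.01
4 dx 0.27 dy 0.11 dz -0.01
```

View pics/g8.png

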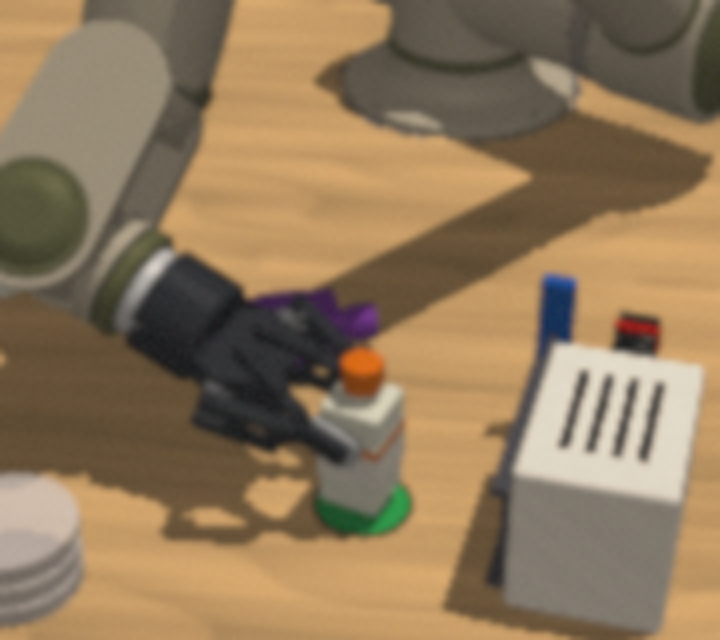

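View pics/g8t.png

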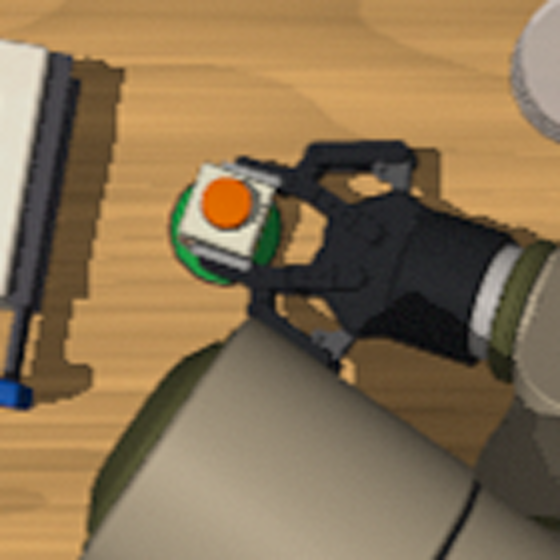

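In the top view the cap at crop (228,202) matches the prediction for a bottle centred on the spot, and the scene view shows it just above the green disc. Now the touchdown.

Request:
{"method": "jog_arm", "body": {"rows": [{"hand": 0,"dx": 0.25,"dy": 0.1,"dz": 0,"ax": 0,"ay": 0,"az": 0},{"hand": 0,"dx": 0.25,"dy": 0.1,"dz": 0,"ax": 0,"ay": 0,"az": 0},{"hand": 0,"dx": 0.25,"dy": 0.1,"dz": 0,"ax": 0,"ay": 0,"az": 0},{"hand": 0,"dx": 0.2,"dy": 0.1,"dz": 0,"ax": 0,"ay": 0,"az": 0},{"hand": 0,"dx": 0,"dy": 0,"dz": 0,"ax": 0,"ay": 0,"az": 0}]}}

```text
time_s: 11.75
position: [0.6547, 0.0125, 0.0377]
tool_rot: [[-0.123, 0.328, 0.937], [-0.329, 0.877, -0.35], [-0.936, -0.351, -0.0]]
ft_force: [1.0, 0.1, -1.3]
grip_width: 0.0416
```

Request:
{"method": "jog_arm", "body": {"rows": [{"hand": 0,"dx": 0.1,"dy": 0.03,"dz": 0,"ax": 0,"ay": 0,"az": 0},{"hand": 0,"dx": 0.1,"dy": 0.03,"dz": 0,"ax": 0,"ay": 0,"az": 0},{"hand": 0,"dx": 0.05,"dy": 0.02,"dz": 0,"ax": 0,"ay": 0,"az": 0},{"hand": 0,"dx": 0,"dy": 0,"dz": 0,"ax": 0,"ay": 0,"az": 0},{"hand": 0,"dx": 0,"dy": 0,"dz": 0,"ax": 0,"ay": 0,"az": 0}]}}

```text
time_s: 12.17
position: [0.6547, 0.0125, 0.0357]
tool_rot: [[-0.122, 0.328, 0.937], [-0.329, 0.877, -0.35], [-0.937, -0.351, 0.001]]
ft_force: [-0.7, -2.0, 2.2]
grip_width: 0.0411
```

Contact is felt: the vertical force went from -1.3 to +2.2 N. Releasing.

Request:
{"method": "jog_arm", "body": {"rows": [{"hand": 0.5,"dx": 0,"dy": 0,"dz": 0,"ax": 0,"ay": 0,"az": 0},{"hand": 0.55,"dx": 0,"dy": 0,"dz": 0,"ax": 0,"ay": 0,"az": 0},{"hand": 0.65,"dx": 0,"dy": 0,"dz": 0,"ax": 0,"ay": 0,"az": 0},{"hand": 0.8,"dx": 0,"dy": 0,"dz": 0,"ax": 0,"ay": 0,"az": 0},{"hand": 1,"dx": 0,"dy": 0,"dz": 0,"ax": 0,"ay": 0,"az": 0}]}}

```text
time_s: 12.58
position: [0.6547, 0.0126, 0.0353]
tool_rot: [[-0.123, 0.328, 0.937], [-0.329, 0.877, -0.35], [-0.936, -0.351, 0.0]]
ft_force: [0.9, -0.3, 0.1]
grip_width: 0.0775
```

Request:
{"method": "jog_arm", "body": {"rows": [{"hand": 1,"dx": 0,"dy": 0,"dz": 0,"ax": 0,"ay": 0,"az": 0},{"hand": 1,"dx": 0,"dy": -0.5,"dz": 0,"ax": 0,"ay": 0,"az": 0},{"hand": 1,"dx": 0,"dy": -1,"dz": 0,"ax": 0,"ay": 0,"az": 0},{"hand": 1,"dx": 0,"dy": -1,"dz": 0,"ax": 0,"ay": 0,"az": 0},{"hand": 1,"dx": 0,"dy": -1,"dz": 0,"ax": 0,"ay": 0,"az": 0}]}}

```text
time_s: 13.0
position: [0.643, -0.0194, 0.0481]
tool_rot: [[-0.122, 0.328, 0.937], [-0.329, 0.877, -0.351], [-0.936, -0.351, 0.001]]
ft_force: [0.5, -0.0, -0.1]
grip_width: 0.0853
```

Run:
```python
from h import *
s=status.observe(); print(s["time_s"],s["q"],s["position"],s["grip_width"],s["ft_force"])
im=imaging.get_image("scene"); crop(im,(180,140,360,300),4,"pics/g9.png")
t=imaging.get_image("top"); crop(t,(230,130,370,270),4,"pics/g9t.png")
```

```text
13.0 [-37.975   51.0669  82.4374  63.3745  87.8148 -46.2165] [ 0.643  -0.0194  0.0481] 0.08525540963278996 [ 0.4939 -0.0192 -0.1122]
```

View pics/g9.png

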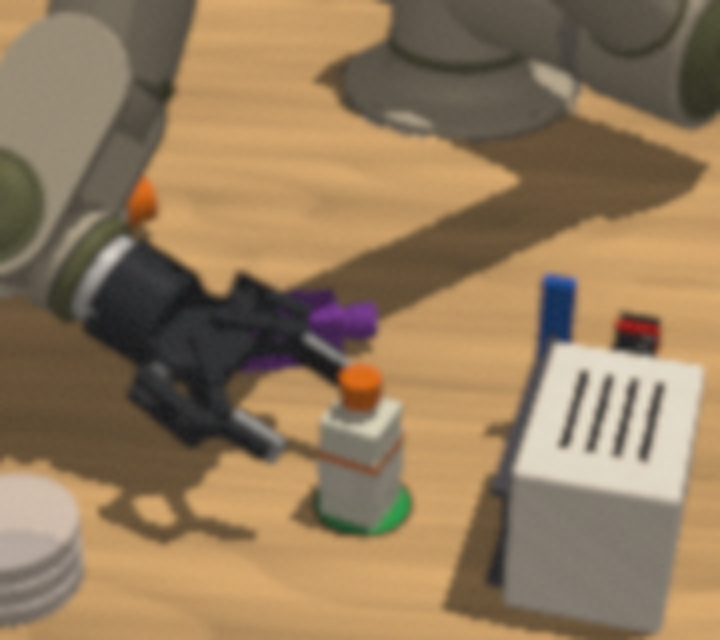

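View pics/g9t.png

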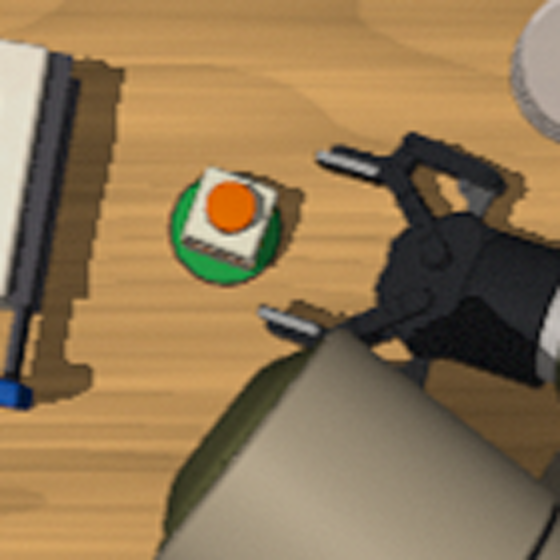

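The bottle stands on the green spot with the cap at crop (231,206), and the fingers are clear. Next I refine the handle, pointer and mark in the box frame and plan the retreat.

Run:
```python
from h import *
t=np.load("pics/top0.npy")
yaw=-10; X=np.array([np.cos(np.radians(yaw)),np.sin(np.radians(yaw))]); Y=np.array([-X[1],X[0]]); C=np.array([.6655,.1291])
bf=lambda P:np.c_[(P[:,:2]-C)@X,(P[:,:2]-C)@Y]
print("spot",bf(np.array([[.638,-.029,0]])))
# pointer subpixel centroid per column
v=t[:,:,:].min(2).astype(float)
pts=[]
for x in range(210,220):
    c=v[220:231,x]; w=np.clip(c-95,0,None); pts.append([x,220+(w*np.arange(11)).sum()/w.sum()])
pts=np.array(pts)+0; print(pts[::3]); print("pointer",bf(cast("top",pts,.060)).mean(0))
r=blob(t,(0,150,60),(8,255,255),(190,240,222,265))[0]; print("mark",bf(cast("top",r,.054)))
hb=blob(t,(100,120,30),(130,255,255),(215,215,245,240))[0]; print("handle",bf(cast("top",hb,.125)))
print("cap",cast("top",np.array([230+231/4,130+206/4]),.108))
s=status.observe(); p=np.array(s["position"]);R=np.array(s["tool_rot"])
p1=p-.07*R[:,1]+[0,0,.03]; print(p1); plan(p1,R,5)
Rn=down(-20); tip=np.array([.56,-.10,.23]); p2=tip+.036*Rn[:,1]; print(p2); plan(p2,Rn,15,p0=p1,R0=R)
```

```text
spot [[ 0.0004 -0.1605]]
[[210.     224.6504]
 [213.     225.3178]
 [216.     225.6695]
 [219.     226.2836]]
pointer [-0.1195 -0.0176]
mark [[-0.1815 -0.0057]]
handle [[-0.1192 -0.0603]]
cap [[ 0.638  -0.0315  0.108 ]]
[ 0.6202 -0.0817  0.103 ]
per-row turn [0. 0. 0.] row mm 17.1
0 dx -0.56 dy -1.61 dz 0.00
1 dx -0.56 dy -1.61 dz 0.00
2 dx -0.56 dy -1.61 dz 0.00
3 dx -0.56 dy -1.61 dz 0.00
4 dx -0.56 dy -1.61 dz 0.00
[ 0.56  -0.1    0.194]
per-row turn [-0.03 -0.03 -4.63] row mm 7.4
0 dx -0.48 dy -0.45 dz -0.33
1 dx -0.44 dy -0.49 dz -0.33
2 dx -0.40 dy -0.52 dz -0.33
3 dx -0.36 dy -0.55 dz -0.33
4 dx -0.31 dy -0.58 dz -0.33
5 dx -0.26 dy -0.60 dz -0.33
6 dx -0.21 dy -0.62 dz -0.33
7 dx -0.16 dy -0.64 dz -0.33
8 dx -0.11 dy -0.65 dz -0.33
9 dx -0.06 dy -0.66 dz -0.33
10 dx -0.01 dy -0.66 dz -0.33
11 dx 0.05 dy -0.66 dz -0.33
12 dx 0.10 dy -0.65 dz -0.33
13 dx 0.15 dy -0.64 dz -0.33
14 dx 0.20 dy -0.63 dz -0.34
```

Box-frame checks: the spot comes out at (0.4,-160.5) mm, the pointer at x=-119.5, the handle at -119.2 and the mark at -181.5. The pull is therefore 62 mm. The bottle stands about 2.5 mm from the spot centre. Now retreating and turning the tool down.

Request:
{"method": "jog_arm", "body": {"rows": [{"hand": 1,"dx": -0.3,"dy": -1.6,"dz": 0,"ax": 0,"ay": 0,"az": 0},{"hand": 1,"dx": -0.55,"dy": -1.6,"dz": 0,"ax": 0,"ay": 0,"az": 0},{"hand": 1,"dx": -0.55,"dy": -1.6,"dz": 0,"ax": 0,"ay": 0,"az": 0},{"hand": 1,"dx": -0.55,"dy": -1.6,"dz": 0,"ax": 0,"ay": 0,"az": 0},{"hand": 1,"dx": -0.55,"dy": -1.6,"dz": 0,"ax": 0,"ay": 0,"az": 0}]}}

```text
time_s: 13.52
position: [0.6196, -0.0818, 0.1007]
tool_rot: [[-0.122, 0.329, 0.937], [-0.329, 0.877, -0.351], [-0.936, -0.351, 0.001]]
ft_force: [0.1, -0.2, 0.3]
grip_width: 0.0853
```

Request:
{"method": "jog_arm", "body": {"rows": [{"hand": 1,"dx": -0.48,"dy": -0.45,"dz": -0.33,"ax": 0,"ay": 0,"az": -4.65},{"hand": 1,"dx": -0.45,"dy": -0.5,"dz": -0.33,"ax": 0,"ay": 0,"az": -4.65},{"hand": 1,"dx": -0.4,"dy": -0.52,"dz": -0.33,"ax": 0,"ay": 0,"az": -4.65},{"hand": 1,"dx": -0.35,"dy": -0.55,"dz": -0.33,"ax": 0,"ay": 0,"az": -4.65},{"hand": 1,"dx": -0.3,"dy": -0.58,"dz": -0.33,"ax": 0,"ay": 0,"az": -4.65}]}}

```text
time_s: 13.93
position: [0.5996, -0.0879, 0.1312]
tool_rot: [[-0.244, 0.254, 0.936], [-0.651, 0.672, -0.352], [-0.719, -0.695, 0.002]]
ft_force: [0.7, 0.6, -0.2]
grip_width: 0.0854
```

Request:
{"method": "jog_arm", "body": {"rows": [{"hand": 1,"dx": -0.25,"dy": -0.6,"dz": -0.33,"ax": 0,"ay": 0,"az": -4.65},{"hand": 1,"dx": -0.2,"dy": -0.62,"dz": -0.33,"ax": 0,"ay": 0,"az": -4.65},{"hand": 1,"dx": -0.15,"dy": -0.65,"dz": -0.33,"ax": 0,"ay": 0,"az": -4.65},{"hand": 1,"dx": -0.1,"dy": -0.65,"dz": -0.33,"ax": 0,"ay": 0,"az": -4.65},{"hand": 1,"dx": -0.05,"dy": -0.65,"dz": -0.33,"ax": 0,"ay": 0,"az": -4.65}]}}

```text
time_s: 14.35
position: [0.5795, -0.0942, 0.1615]
tool_rot: [[-0.324, 0.138, 0.936], [-0.864, 0.36, -0.352], [-0.386, -0.923, 0.002]]
ft_force: [-0.8, -0.5, -0.5]
grip_width: 0.0856
```

Request:
{"method": "jog_arm", "body": {"rows": [{"hand": 0.4,"dx": 0,"dy": -0.66,"dz": -0.33,"ax": 0,"ay": 0,"az": -4.65},{"hand": 0.4,"dx": 0.05,"dy": -0.66,"dz": -0.33,"ax": 0,"ay": 0,"az": -4.65},{"hand": 0.4,"dx": 0.1,"dy": -0.65,"dz": -0.33,"ax": 0,"ay": 0,"az": -4.65},{"hand": 0.4,"dx": 0.15,"dy": -0.65,"dz": -0.33,"ax": 0,"ay": 0,"az": -4.65},{"hand": 0.4,"dx": 0.2,"dy": -0.63,"dz": -0.33,"ax": 0,"ay": 0,"az": -4.65}]}}

```text
time_s: 14.77
position: [0.5597, -0.1, 0.1922]
tool_rot: [[-0.353, -0.001, 0.936], [-0.936, -0.01, -0.353], [0.01, -1.0, 0.003]]
ft_force: [0.0, 0.1, -0.6]
grip_width: 0.034
```

Run:
```python
from h import *
s=status.observe(); print(s["time_s"],s["q"],s["position"],s["tool_rot"],s["grip_width"],s["ft_force"])
X=np.array([np.cos(np.radians(-10)),np.sin(np.radians(-10)),0]); Y=np.array([-X[1],X[0],0]); C=np.array([.6655,.1291,0])
H=C-.1193*X-.0603*Y+[0,0,.107]; print("handle",H)
Rn=down(-10); tgt=H+.058*Rn[:,1]; hov=tgt+[0,0,.08]; print(tgt,hov); plan(hov,Rn,10)
```

```text
14.7667 [-21.7715  23.7543  71.6032  -0.5514  84.48    -1.0605] [ 0.5597 -0.1     0.1922] [[-0.3528 -0.0009  0.9357]
 [-0.9357 -0.0099 -0.3528]
 [ 0.0096 -1.      0.0027]] 0.03403774023499928 [ 0.0458  0.0856 -0.6379]
handle [0.5375 0.0904 0.107 ]
[0.5375 0.0904 0.049 ] [0.5375 0.0904 0.129 ]
per-row turn [-0.01 -1.07  0.06] row mm 20.2
0 dx -1.71 dy 0.61 dz -0.88
1 dx -1.73 dy 0.62 dz -0.85
2 dx -1.74 dy 0.62 dz -0.82
3 dx -1.75 dy 0.62 dz -0.78
4 dx -1.77 dy 0.62 dz -0.75
5 dx -1.78 dy 0.62 dz -0.72
6 dx -1.79 dy 0.62 dz -0.68
7 dx -1.81 dy 0.63 dz -0.65
8 dx -1.82 dy 0.63 dz -0.62
9 dx -1.83 dy 0.63 dz -0.58
```

Request:
{"method": "jog_arm", "body": {"rows": [{"hand": 0.4,"dx": -1.7,"dy": 0.3,"dz": -0.88,"ax": 0,"ay": -1.05,"az": 0},{"hand": 0.4,"dx": -1.73,"dy": 0.4,"dz": -0.85,"ax": 0,"ay": -1.05,"az": 0},{"hand": 0.4,"dx": -1.74,"dy": 0.6,"dz": -0.82,"ax": 0,"ay": -1.05,"az": 0},{"hand": 0.4,"dx": -1.75,"dy": 0.6,"dz": -0.78,"ax": 0,"ay": -1.05,"az": 0},{"hand": 0.4,"dx": -1.77,"dy": 0.6,"dz": -0.75,"ax": 0,"ay": -1.05,"az": 0}]}}

```text
time_s: 15.18
position: [0.5484, -0.0037, 0.1656]
tool_rot: [[-0.265, -0.001, 0.964], [-0.964, -0.006, -0.265], [0.006, -1.0, 0.001]]
ft_force: [0.4, 0.2, 0.2]
grip_width: 0.0342
```

Request:
{"method": "jog_arm", "body": {"rows": [{"hand": 0.4,"dx": -1.78,"dy": 0.6,"dz": -0.72,"ax": 0,"ay": -1.05,"az": 0},{"hand": 0.4,"dx": -1.8,"dy": 0.6,"dz": -0.68,"ax": 0,"ay": -1.05,"az": 0},{"hand": 0.4,"dx": -1.8,"dy": 0.6,"dz": -0.65,"ax": 0,"ay": -1.05,"az": 0},{"hand": 0.4,"dx": -1.8,"dy": 0.6,"dz": -0.62,"ax": 0,"ay": -1.05,"az": 0},{"hand": 0.4,"dx": -1.8,"dy": 0.6,"dz": -0.58,"ax": 0,"ay": -1.05,"az": 0}]}}

```text
time_s: 15.6
position: [0.5374, 0.091, 0.1351]
tool_rot: [[-0.175, -0.001, 0.985], [-0.985, -0.005, -0.175], [0.005, -1.0, 0.0]]
ft_force: [0.8, 0.1, 0.1]
grip_width: 0.0342
```

Run:
```python
from h import *
s=status.observe(); p=np.array(s["position"]); R=np.array(s["tool_rot"]); print(s["time_s"],s["q"],p,s["grip_width"],s["ft_force"])
im=imaging.get_image("scene"); crop(im,(250,130,390,250),5,"pics/h1.png")
print((proj("scene",[p-.040*R[:,1]+w*.017*R[:,2] for w in(-1,1)]+[[.5375,.0904,.125]])-[250,130])*5)
Rn=down(-10); tgt=np.array([.5375,.0904,.049]); plan(tgt,Rn,5)
```

```text
15.6 [-2.6682 24.25   80.788  -0.3199 74.9776  7.4993] [0.5374 0.091  0.1351] 0.03421517701494812 [0.786  0.0902 0.0771]
[[353.6607 303.8985]
 [342.1153 335.7415]
 [339.8885 398.9647]]
per-row turn [0.02 0.02 0.05] row mm 17.0
0 dx 0.06 dy 1.70 dz 0.04
1 dx 0.06 dy 1.70 dz 0.04
2 dx 0.06 dy 1.70 dz 0.04
3 dx 0.06 dy 1.70 dz 0.04
4 dx 0.06 dy 1.70 dz 0.04
```

View pics/h1.png

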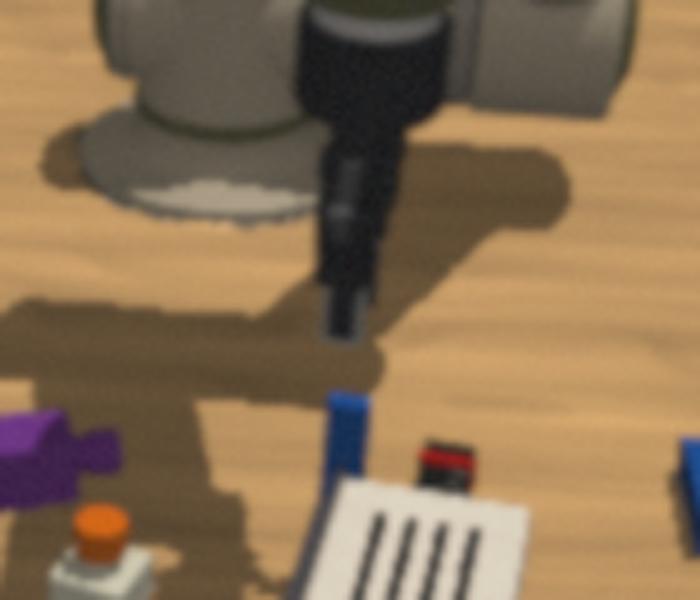

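The fingers are lined up over the blue handle: predicted tip (342,336), seen (342,340), with the handle top at (347,400). Descending.

Request:
{"method": "jog_arm", "body": {"rows": [{"hand": 0.4,"dx": 0,"dy": 0.8,"dz": 0,"ax": 0,"ay": 0,"az": 0},{"hand": 0.4,"dx": 0,"dy": 0.8,"dz": 0,"ax": 0,"ay": 0,"az": 0},{"hand": 0.4,"dx": 0,"dy": 0.8,"dz": 0,"ax": 0,"ay": 0,"az": 0},{"hand": 0.4,"dx": 0,"dy": 0.8,"dz": 0,"ax": 0,"ay": 0,"az": 0},{"hand": 0.4,"dx": 0,"dy": 0.8,"dz": 0,"ax": 0,"ay": 0,"az": 0}]}}

```text
time_s: 16.07
position: [0.5376, 0.0901, 0.0933]
tool_rot: [[-0.175, -0.002, 0.985], [-0.985, -0.005, -0.175], [0.005, -1.0, -0.001]]
ft_force: [-0.6, -0.8, 1.0]
grip_width: 0.034
```

Request:
{"method": "jog_arm", "body": {"rows": [{"hand": 0.4,"dx": 0,"dy": 0.8,"dz": 0,"ax": 0,"ay": 0,"az": 0},{"hand": 0.4,"dx": 0,"dy": 0.8,"dz": 0,"ax": 0,"ay": 0,"az": 0},{"hand": 0.4,"dx": 0,"dy": 0.8,"dz": 0,"ax": 0,"ay": 0,"az": 0},{"hand": 0.4,"dx": 0,"dy": 0.8,"dz": 0,"ax": 0,"ay": 0,"az": 0},{"hand": 0.4,"dx": 0,"dy": 0.8,"dz": 0,"ax": 0,"ay": 0,"az": 0}]}}

```text
time_s: 16.48
position: [0.5374, 0.0907, 0.0533]
tool_rot: [[-0.174, -0.002, 0.985], [-0.985, -0.005, -0.174], [0.005, -1.0, -0.001]]
ft_force: [0.5, 0.4, -0.2]
grip_width: 0.034
```

Request:
{"method": "jog_arm", "body": {"rows": [{"hand": 0.25,"dx": 0,"dy": 0,"dz": 0,"ax": 0,"ay": 0,"az": 0},{"hand": 0.2,"dx": 0,"dy": 0,"dz": 0,"ax": 0,"ay": 0,"az": 0},{"hand": 0.1,"dx": 0,"dy": 0,"dz": 0,"ax": 0,"ay": 0,"az": 0},{"hand": 0,"dx": 0,"dy": 0,"dz": 0,"ax": 0,"ay": 0,"az": 0},{"hand": 0,"dx": 0,"dy": 0,"dz": 0,"ax": 0,"ay": 0,"az": 0}], "newtons": 60}}

```text
time_s: 16.9
position: [0.5367, 0.0909, 0.0542]
tool_rot: [[-0.173, -0.003, 0.985], [-0.985, -0.005, -0.173], [0.005, -1.0, -0.002]]
ft_force: [-6.0, 0.3, -0.8]
grip_width: 0.0133
```

Run:
```python
from h import *
s=status.observe(); p=np.array(s["position"]); R=np.array(s["tool_rot"]); print(s["time_s"],s["q"],p,R,s["grip_width"],s["ft_force"])
X=np.array([np.cos(np.radians(-10)),np.sin(np.radians(-10)),0])
plan(p-.062*X,R,20)
```

```text
16.9 [-2.6934 29.5509 87.0066 -0.3194 63.6074  7.422 ] [0.5367 0.0909 0.0542] [[-0.1732 -0.0031  0.9849]
 [-0.9849 -0.0049 -0.1732]
 [ 0.0053 -1.     -0.0022]] 0.013314895058825157 [-5.9915  0.2733 -0.8007]
per-row turn [0. 0. 0.] row mm 3.1
0 dx -0.00 dy 0.00 dz -0.31
1 dx -0.00 dy 0.00 dz -0.31
2 dx -0.00 dy 0.00 dz -0.31
3 dx -0.00 dy 0.00 dz -0.31
4 dx -0.00 dy 0.00 dz -0.31
5 dx -0.00 dy 0.00 dz -0.31
6 dx -0.00 dy 0.00 dz -0.31
7 dx -0.00 dy 0.00 dz -0.31
8 dx -0.00 dy 0.00 dz -0.31
9 dx -0.00 dy 0.00 dz -0.31
10 dx -0.00 dy 0.00 dz -0.31
11 dx -0.00 dy 0.00 dz -0.31
12 dx -0.00 dy 0.00 dz -0.31
13 dx -0.00 dy 0.00 dz -0.31
14 dx -0.00 dy 0.00 dz -0.31
15 dx -0.00 dy 0.00 dz -0.31
16 dx -0.00 dy 0.00 dz -0.31
17 dx -0.00 dy 0.00 dz -0.31
18 dx -0.00 dy 0.00 dz -0.31
19 dx -0.00 dy 0.00 dz -0.31
```

The handle is gripped, at 13.3 mm. Pulling in steps.

Request:
{"method": "jog_arm", "body": {"rows": [{"hand": 0,"dx": 0,"dy": 0,"dz": -0.4,"ax": 0,"ay": 0,"az": 0},{"hand": 0,"dx": 0,"dy": 0,"dz": -0.5,"ax": 0,"ay": 0,"az": 0},{"hand": 0,"dx": 0,"dy": 0,"dz": -0.6,"ax": 0,"ay": 0,"az": 0},{"hand": 0,"dx": 0,"dy": 0,"dz": -0.6,"ax": 0,"ay": 0,"az": 0},{"hand": 0,"dx": 0,"dy": 0,"dz": -0.6,"ax": 0,"ay": 0,"az": 0}], "newtons": 80}}

```text
time_s: 17.32
position: [0.5107, 0.0955, 0.0542]
tool_rot: [[-0.174, -0.0, 0.985], [-0.985, -0.005, -0.174], [0.005, -1.0, 0.001]]
ft_force: [4.5, -0.0, -7.2]
grip_width: 0.013
```

Request:
{"method": "jog_arm", "body": {"rows": [{"hand": 0,"dx": 0,"dy": 0,"dz": -0.6,"ax": 0,"ay": 0,"az": 0},{"hand": 0,"dx": 0,"dy": 0,"dz": -0.6,"ax": 0,"ay": 0,"az": 0},{"hand": 0,"dx": 0,"dy": 0,"dz": -0.6,"ax": 0,"ay": 0,"az": 0},{"hand": 0,"dx": 0,"dy": 0,"dz": -0.5,"ax": 0,"ay": 0,"az": 0},{"hand": 0,"dx": 0,"dy": 0,"dz": -0.4,"ax": 0,"ay": 0,"az": 0}]}}

```text
time_s: 17.73
position: [0.4842, 0.1001, 0.0542]
tool_rot: [[-0.174, -0.0, 0.985], [-0.985, -0.005, -0.174], [0.005, -1.0, 0.001]]
ft_force: [6.7, -1.5, -10.4]
grip_width: 0.0128
```

Run:
```python
from h import *
s=status.observe(); p=np.array(s["position"]); print(s["time_s"],p,s["grip_width"],s["ft_force"])
t=imaging.get_image("top"); np.save("pics/t5.npy",t); crop(t,(170,120,310,270),4,"pics/p1.png")
im=imaging.get_image("scene"); crop(im,(240,130,380,280),4,"pics/p1s.png")
```

```text
17.7333 [0.4842 0.1001 0.0542] 0.012817710961637158 [  6.7475  -1.5028 -10.3635]
```

View pics/p1.png

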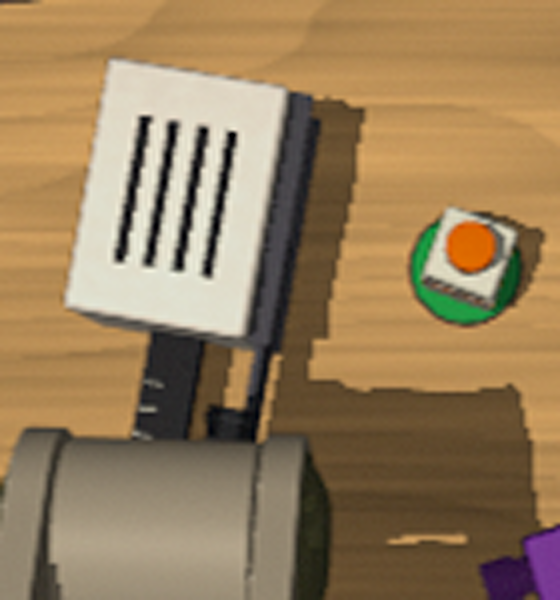

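View pics/p1s.png

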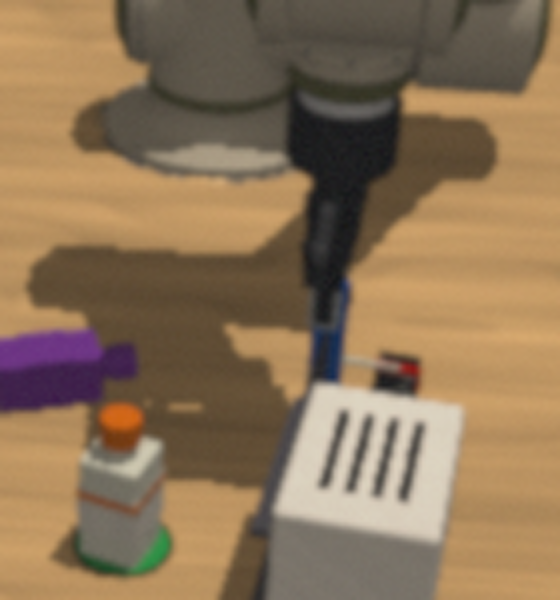

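The top camera's view of the pointer is blocked by the wrist, but the scene camera shows the white pointer and the red mark. The bottle still stands on the spot. I'll measure in the scene view.

```bash
cat >> h.py <<'E'
X=np.array([np.cos(np.radians(-10)),np.sin(np.radians(-10)),0]); Y=np.array([-X[1],X[0],0]); C=np.array([.6655,.1291,0])
def bfr(P): d=np.atleast_2d(P)-C; return np.c_[d@X,d@Y]
E
python3 - <<'E'
from h import *
s=status.observe(); p=np.array(s["position"])
print("travel est",-(p-np.array([.5367,.0909,.0542]))@X)
im=imaging.get_image("scene"); np.save("pics/s6.npy",im); crop(im,(318,205,353,230),16,"pics/p2.png")
pt=lambda tr,y,z:(proj("scene",[C+(-.1194-tr)*X+y*Y+[0,0,z]])[0]-[318,205])*16
for y in(-.045,-.03,-.015,-.005): print(y,"pointer",pt(.0533,y,.060))
for x in(-.178,-.185): print("mark edge",[(proj("scene",[C+x*X+y*Y+[0,0,.054]])[0]-[318,205])*16 for y in(-.02,.01)])
E
```

```text
travel est 0.05346384278080549
-0.045 pointer [111.8697 235.0554]
-0.03 pointer [194.0742 248.2456]
-0.015 pointer [276.6987 261.5031]
-0.005 pointer [332.0167 270.3791]
mark edge [array([250.5356, 268.2276]), array([415.7166, 294.7874])]
mark edge [array([256.3212, 247.1072]), array([420.7546, 273.4348])]
```

View pics/p2.png

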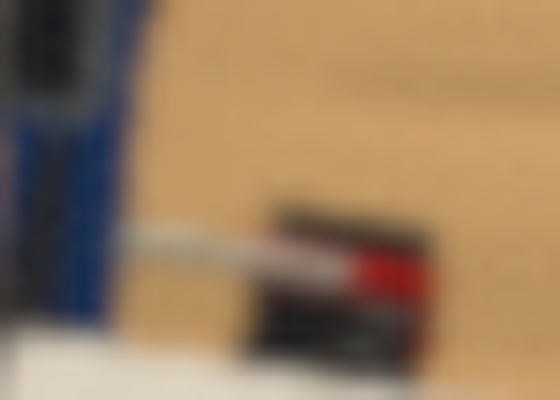

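The pointer line in view agrees with about 53.5 mm of travel, so 8.5 mm remain.

Request:
{"method": "jog_arm", "body": {"rows": [{"hand": 0,"dx": 0,"dy": 0,"dz": -0.2,"ax": 0,"ay": 0,"az": 0},{"hand": 0,"dx": 0,"dy": 0,"dz": -0.3,"ax": 0,"ay": 0,"az": 0},{"hand": 0,"dx": 0,"dy": 0,"dz": -0.25,"ax": 0,"ay": 0,"az": 0},{"hand": 0,"dx": 0,"dy": 0,"dz": -0.1,"ax": 0,"ay": 0,"az": 0},{"hand": 0,"dx": 0,"dy": 0,"dz": 0,"ax": 0,"ay": 0,"az": 0}]}}

```text
time_s: 18.3
position: [0.4761, 0.1015, 0.0542]
tool_rot: [[-0.174, 0.0, 0.985], [-0.985, -0.005, -0.174], [0.005, -1.0, 0.001]]
ft_force: [7.7, -1.2, -10.5]
grip_width: 0.0131
```

Run:
```python
from h import *
s=status.observe(); p=np.array(s["position"]); print(s["time_s"],s["ft_force"],s["grip_width"])
print("travel est",-(p-np.array([.5367,.0909,.0542]))@X)
im=imaging.get_image("scene"); np.save("pics/s7.npy",im); crop(im,(318,205,353,230),16,"pics/p3.png")
t=imaging.get_image("top"); crop(t,(170,190,260,280),6,"pics/p3t.png")
# white pointer between handle and rail
v=im.min(2).astype(float)
# pixel rows per column, red mark in original scene picture
s0=np.load("pics/scene0.npy"); r=blob(s0,(0,150,60),(8,255,255),(328,215,350,228)); print("mark(scene0)",bfr(cast("scene",r[0],.054)))
for c in range(326,340): print(c,im[216:226,c].tolist()) if c in(328,331,334,337) else None
for tr in(.060,.062,.064): print(tr,[proj("scene",[C+(-.1194-tr)*X+y*Y+[0,0,.060]])[0].round(1) for y in(-.035,-.02)])
```

```text
18.3 [  7.7032  -1.1843 -10.4987] 0.013132004677009724
travel est 0.061466852334884026
mark(scene0) [[-0.1834 -0.0054]]
328 [[193, 153, 105], [193, 161, 119], [175, 155, 124], [169, 144, 112], [174, 140, 98], [180, 142, 94], [180, 141, 94], [183, 144, 95], [182, 144, 94], [187, 148, 100]]
331 [[196, 155, 103], [195, 159, 111], [188, 164, 130], [168, 150, 122], [169, 141, 102], [178, 141, 94], [183, 144, 96], [180, 141, 92], [182, 142, 95], [182, 144, 95]]
334 [[193, 152, 101], [180, 143, 98], [169, 146, 111], [157, 140, 117], [139, 113, 95], [120, 74, 58], [102, 62, 45], [85, 61, 47], [72, 59, 46], [63, 53, 42]]
337 [[191, 150, 99], [169, 132, 89], [133, 113, 88], [139, 128, 113], [136, 116, 102], [114, 75, 67], [88, 38, 32], [63, 32, 31], [40, 31, 32], [33, 34, 33]]
0.06 [array([328.8, 219. ]), array([333.9, 219.8])]
0.062 [array([328.9, 218.6]), array([334. , 219.4])]
0.064 [array([329. , 218.2]), array([334.1, 219. ])]
```

View pics/p3.png

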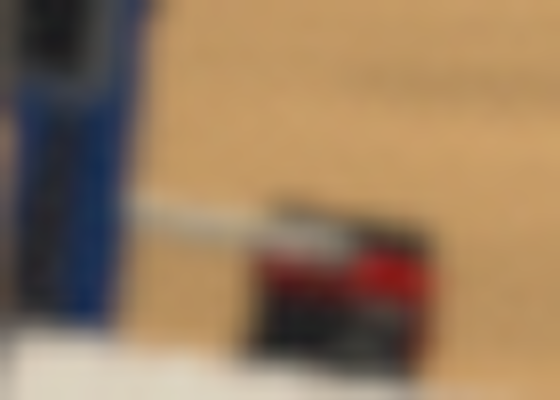

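View pics/p3t.png

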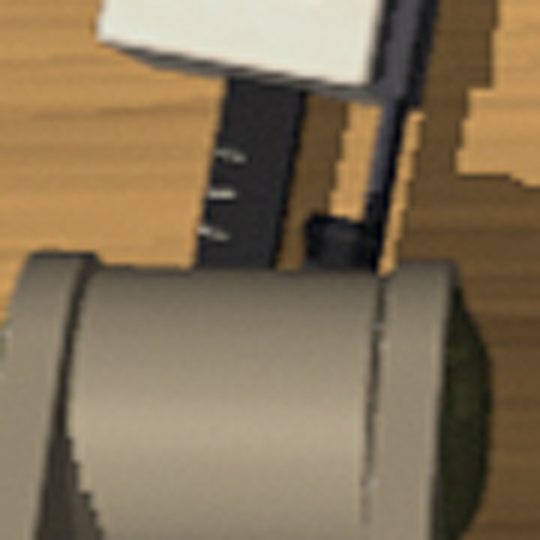

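Run:
```python
from h import *
for f,tr in(("s6",.0535),("s7",.0615)):
    im=np.load(f"pics/{f}.npy").astype(float)
    pts=[]
    for c in range(327,333):
        b=im[212:228,c,2]/im[212:228,c,0]   # whiteness = blue/red ratio
        w=np.clip(b-.56,0,None); w[:3]=0; w[11:]=0; pts.append([c,212+(w*np.arange(16)).sum()/w.sum()])
    pts=np.array(pts); print(f,pts[:,1].round(2))
    for z in(.056,.058,.060): print(z,(bfr(cast("scene",pts,z))[:,0].mean()).round(4),"expected",-.1194-tr)
# red now: right part of the mark, uncovered
im=np.load("pics/s7.npy"); r=blob(im,(0,150,60),(8,255,255),(340,215,348,228)); print(r[0],r[1],bfr(cast("scene",r[0],.054)))
im=np.load("pics/scene0.npy"); r=blob(im,(0,150,60),(8,255,255),(340,215,348,228)); print(r[0],r[1],bfr(cast("scene",r[0],.054)))
```

```text
s6 [219.63 219.71 219.84 219.99 220.25 220.5 ]
0.056 -0.1807 expected -0.1729
0.058 -0.1778 expected -0.1729
0.06 -0.1749 expected -0.1729
s7 [217.88 218.17 218.36 218.56 218.7  218.83]
0.056 -0.1888 expected -0.1809
0.058 -0.1858 expected -0.1809
0.06 -0.1829 expected -0.1809
[342.1429 221.9286] [340 221   5   3  14] [[-0.1841  0.0039]]
[341.875 221.875] [340 220   5   4  16] [[-0.1841  0.0031]]
```

The two ways of measuring agree to within about 2 mm. Top view plus arm travel gives 61.5–62.2 mm against 62 wanted. The scene view gives the pointer within about -2 to +1 mm of the mark, depending on the assumed height of the bar. I'll hold for one call to check for creep, then take a last look.

Request:
{"method": "jog_arm", "body": {"rows": [{"hand": 0,"dx": 0,"dy": 0,"dz": 0,"ax": 0,"ay": 0,"az": 0},{"hand": 0,"dx": 0,"dy": 0,"dz": 0,"ax": 0,"ay": 0,"az": 0},{"hand": 0,"dx": 0,"dy": 0,"dz": 0,"ax": 0,"ay": 0,"az": 0},{"hand": 0,"dx": 0,"dy": 0,"dz": 0,"ax": 0,"ay": 0,"az": 0},{"hand": 0,"dx": 0,"dy": 0,"dz": 0,"ax": 0,"ay": 0,"az": 0}]}}

```text
time_s: 18.82
position: [0.4764, 0.1014, 0.0542]
tool_rot: [[-0.174, 0.0, 0.985], [-0.985, -0.005, -0.174], [0.005, -1.0, 0.001]]
ft_force: [7.5, -2.2, -9.3]
grip_width: 0.0128
```

Run:
```python
from h import *
s=status.observe(); p=np.array(s["position"]); print(s["time_s"],s["ft_force"],s["grip_width"],-(p-np.array([.5367,.0909,.0542]))@X)
cv2.imwrite("pics/fs.png",imaging.get_image("scene")[:,:,::-1])
```

```text
18.8167 [ 7.5368 -2.1913 -9.346 ] 0.01284530311976044 0.061251483055079325
```

View pics/fs.png

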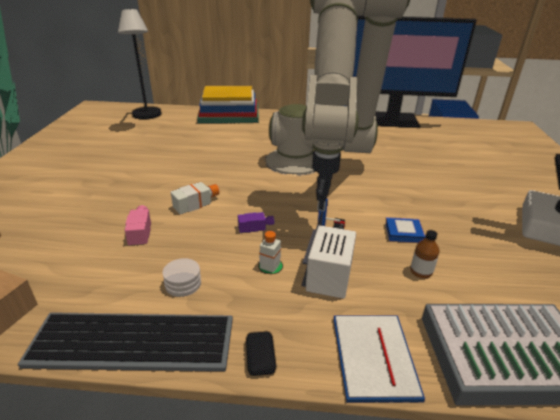

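The picture shows the bottle upright on the spot at (270,253), the bystanders and look-alikes unmoved, and the handle held with no creep. Handing in.

```bash
python3 -c "
from rig import job
print(job.close_job())"
```

```text
the job is handed in; nothing more can be done
None
```

I stood the small white sample bottle upright on the green spot and let it go. I then pulled the shutter out by its blue handle to the red mark. I handed the job in at about 19 s with the gripper still holding it at 80 N.

**Last checks**
- **Bottle:** it stands upright about 2.5 mm from the spot centre. The reagent bottle, dishes, slide box and look-alikes show no movement in the final picture.
- **Shutter:** the arm's own reading gives 61.3 mm of travel (62 mm if counted from the commanded start), and the top view called for 62 mm. It held steady with no creep.

**What failed or disagreed**
- **First grasp:** it closed on top of the bottle without moving it. The real fingertips sit about 36 mm short of the reported TCP, so I corrected for that from then on.
- **Pointer position:** the scene view puts the pointer between 2.4 mm past the mark and 1.2 mm short of it, depending on the bar height assumed. The wrist hid the pointer from the top camera at the end.
- **Handle force:** a steady downward force of about 10 N showed on the tool while holding, and I did not find its cause.

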